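# Brush the broken feed pellets out of the crusher

### The arm

A 7-joint arm with a two-finger parallel gripper is mounted at the origin on the work surface; the furniture and walls round the work are solid. World frame = base frame: x ahead of the robot, y to its left, z up, the work surface at z = 0. Lengths are in m, angles in rad, forces in N, time in s.
With the tool pointing down it reaches from about 0.425 to 0.95 m from the base axis. Payload 16.7 kg.
Tool frame: the origin (TCP) lies midway between the tips of the shut fingers; the grasp point (between the pads) lies 19 mm behind it; z points along the fingers, y is the line along which they close (so a half turn about z gives the same grasp; the last joint's range is limited). The gripper opens to 94 mm and grips with 3 to 60 N. Pads are 16 mm wide; open, the fingers measure 119 mm over their backs; the gripper's body (75 mm by 177 mm) begins 78 mm behind the grasp point.
Start: joints at [-1.49, 0.426, 0.074, 1.606, -0.034, 1.111, -0.067], TCP at [0.154, 0.657, 0.173] pointing down, gripper open.
Joint ranges: [-2.85, 2.85], [-0.5, 2.14], [-1.23, 1.37], [0.21, 2.46], [-1.02, 4.16], [0.16, 2.05], [-2.73, 2.73]. Speed limits (rad/s): [1.89, 1.89, 2.39, 2.39, 3.01, 3.01, 3.01].

### API

Orientations are given as a rotation vector (axis times angle).
In Python, from workcell import readout, cams, job gives the robot as it stands. The module is installed in compiled form; this text tells all that it offers.
- The arm moves only by the shell command python3 -m creep 'ROWS' [OPENING] [FORCE]. ROWS is JSON, one flat list of numbers, 6 for each row, row after row: the shift along the tool's x, y, z in mm, then the turn, a rotation vector about the tool's x, y, z in rad. A call has 1 to 12 rows; each row shifts and turns the commanded pose from where the row before left it, along the tool's axes as they then stand; what a row does not reach is not made up. A row lasts 1/12 s, in which the tool goes at most 41.7 mm and 7.16 degrees, less where a joint would pass 70% of its speed; a pose out of reach is approached as far as the arm can. A call with a gripper value outside its range is refused whole. OPENING is the closure, from 0 (fully open) to 1 (shut), set as the call begins (- or left out, the last holds). The fingers move at their own pace and stop on an object; FORCE is the grip in N (left out, the last holds). Time passes only in rows, so rows that do not move let the fingers close. It gives the time, the measured TCP pose, the force, the opening and the grip force at its end, in the units of the state.
- readout.read_state(): the state, without advancing time (a new reading comes with each control period).
- cams.capture(name): name is "scene" or "top"; returns the picture (400x640x3 uint8, red, green, blue); there is no depth.
- cams.camera_info(name): a dict with "K" (3x3 intrinsics, pixels), "R" (3x3) and "t" (3): a world point X has camera coordinates R X + t. Camera axes: x right, y down, z forward; pixel columns grow to the right and rows downward; lengths in m; the calibration is good to about 2 mm. A picture is of the moment at which its call begins. camera_info takes no time and is no camera call.
- job.hand_in(): hands the job in; it is judged then, once.
Trained networks look in the newest picture that a camera, given by its name, has taken for a name from the list of things; names that differ only in an ending like _2 or _b are one class to them, and where a whole thing is asked for, a point or a joint stands for the part that bears it (a point fixed in the world has none). Each returns a list of dicts, best first, with "conf" (0 to 1); they miss things now and then, are a little off and sometimes report something else, mostly with a low value. They report only what shows in the picture. A call takes as long as a camera call. They do not tell look-alikes from the thing itself.
- cams.cut_out(query, camera): "region" (400x640 bool, what is visible of it) and "box" ([left, top, width, height] in pixels, round what is visible of it).
The state is a dict: "time_s": time; "qpos": joint angles; "qvel": joint speeds; "joint_efforts": joint torques, N m; "tool_pos": TCP position; "orientation": TCP orientation; "contact_force": force on the tool from outside, world axes, zero at the start; "wrist_torque": the same for the moment, N m; "finger_gap": finger opening in m; "grip_force": force on a finger pad.
Only numpy, scipy, OpenCV 4.12 (cv2) and the standard library are available. Lean on these libraries where they do the work, as an engineer would, in place of code of your own. Each camera call takes 0.05 s, during which the arm holds its last target. There are 200 camera calls.

### The job

Push the crusher's clear sash fully up and leave it up, then take the brush from the jug, reach in under the hood at a slant and sweep all five broken pellets off the bed, over the front lip, into the catch pan. Do it with the brush alone, never touching the pellets with the gripper, and press lightly. Finish with the brush put back in the jug, bristles down, and do not disturb the timer, the beaker or the petri dish, nor knock the jug about.

Things in the scene. Friction and masses are not known exactly. Their poses are not given: they have to be found in the camera images.
- crusher: bench pellet crusher, fixed, 176 mm wide. Origin on the bench; x to its rear, y to its left seen from the robot, z up; open front faces the robot. Flat steel bed 45 mm above the bench, from a front lip at x = -65 mm to the rear wall at x = +74 mm, between side cheeks at y = +-72 mm that stand 25 mm above the bed.
- hood_edge (a point): middle of the hood's front edge (crusher x = 25 mm, y = 0), 105 mm above the bed; axes as the crusher's. Behind it the bed lies under a fixed clear hood, ceiling 105 mm above the bed, closed at sides and rear: reached only from the front, at a slant. Upright sash guides stand 82 mm left and right of this point, up to 260 mm above the bench.
- anvil (a point): middle of the anvil's front foot, on the bed (crusher x = 30, y = 0 mm); axes as the crusher's. Steel block 28 mm wide, 24 mm high, from here to the rear wall; a fixed ram 22 mm thick hangs above it, its foot 60 mm over the bed. Left and right of the anvil the bed forms two pockets 58 mm wide and 44 mm deep.
- pan (a point): middle of the catch pan's floor, in front of and below the bed's lip, 4 mm above the bench; axes as the crusher's. Steel pan fixed to the crusher, inside 69 mm deep (x, from the lip towards the robot) and 152 mm wide (y), rim 39 mm above the bench.
- sash (a joint): clear splinter sash in the hood's front opening (crusher x = 25 mm), slides straight up; 0 = shut (lower edge 20 mm above the bed), 0.085 m = fully up at its stop (105 mm above the bed, level with the ceiling). 150 g, about 4 N of friction; stays where it is left.
- sash_pull (a point): centre of the sash's black finger pull: a fin 14 mm wide (y), 22 mm high, sticking out 33 mm towards the robot from a pad on the sash, its free end 45 mm and this point 32 mm in front of the sash's plane. Axes as the crusher's. Rises with the sash; shut, it is 140 mm above the bench.
- brush: bench brush, 202 mm long, 120 g, upright in the jug. Origin midway along the bristle ends; z up the handle, y across its width. Bristles 46 mm wide (y), 16 thick (x), 36 long, sprung: they give 10 mm along the handle, starting at 1.5 N, fully in at 4.5 N. Steel ferrule 50 x 19 mm up to 54 mm; wooden handle; from 90 to 202 mm a straight bar 18 mm wide (y), 16 thick (x).
- brush_grip (a point): point on the axis of the brush handle, 150 mm above the bristle ends; axes as the brush's. The handle goes on 52 mm above it.
- brush_tip (a point): middle of the bristle ends (unpressed); axes as the brush's.
- jug: magenta measuring jug, 0.5 kg, loose, 112 mm high; holds the brush. Origin on the bench; its round bowl is centred 16 mm along +y from the origin and its handle points to -y.
- jug_mid (a point): point on the axis of the jug's bowl at its inside floor, 5 mm above the bench. Bowl inside: 78 mm wide at the floor, about 90 mm at the rim, 112 mm above the bench.
- piece_1: broken feed pellet, brown, 24 x 18 mm chunk, 12 g; origin at its centre, which lies 8.1 mm above what it rests on. It starts on the crusher's bed.
- piece_2: broken feed pellet, brown, 21 x 18 mm chunk, 12 g; origin at its centre, which lies 7.8 mm above what it rests on. It starts on the crusher's bed.
- piece_3: broken feed pellet, brown, 26 x 17 mm chunk, 12 g; origin at its centre, which lies 7.5 mm above what it rests on. It starts on the crusher's bed.
- piece_4: broken feed pellet, brown, thick chip 19 x 19 mm, 12 g; origin at its centre, which lies 5.3 mm above what it rests on. It starts on the crusher's bed.
- piece_5: broken feed pellet, brown, thick chip 20 x 19 mm, 12 g; origin at its centre, which lies 5.2 mm above what it rests on. It starts on the crusher's bed.
- timer: small white bench timer, 70 x 62 x 20 mm, loose bystander; origin at the centre of its underside
- beaker: small glass beaker, 58 mm wide, 60 mm high, loose bystander; origin at the centre of its underside
- petri: closed petri dish, 68 mm wide, 14 mm high, loose bystander; origin at the centre of its underside
Not all that is in view belongs to the job. Of the things that look like the brush, the larger one is meant.

How it is judged:
On the way, in this order (a step that is already met when the one before it is completed fails the run):
1. the sash is raised (at least 78 of its 85 mm) (value of joint sash above 0.078 m), for 0.2 s.
2. all five pellets lie in the catch pan (x of piece_1 in the frame of crusher between -0.137 and -0.064 m and y of piece_1 in the frame of crusher between -0.078 and 0.078 m and height (world z) of each of piece_1, piece_2, piece_3, piece_4, piece_5 below 0.036 m and x of piece_2 in the frame of crusher between -0.137 and -0.064 m and y of piece_2 in the frame of crusher between -0.078 and 0.078 m and x of piece_3 in the frame of crusher between -0.137 and -0.064 m and y of piece_3 in the frame of crusher between -0.078 and 0.078 m and x of piece_4 in the frame of crusher between -0.137 and -0.064 m and y of piece_4 in the frame of crusher between -0.078 and 0.078 m and x of piece_5 in the frame of crusher between -0.137 and -0.064 m and y of piece_5 in the frame of crusher between -0.078 and 0.078 m), for 0.2 s.
At the end, for the whole second after the job is handed in: All five pellets lie in the catch pan below its rim; the sash is at least 78 mm up; the brush stands or leans in the upright jug: bristle ends within 45 mm of the bowl's axis and under 30 mm above the bench, grip point over 120 mm above the bench (all of step 2 and value of joint sash above 0.078 m and horizontal distance between brush_tip and jug_mid below 0.045 m and height (world z) of brush_tip below 0.03 m and height (world z) of brush_grip above 0.12 m and angle between jug's own z axis and vertical below 0.1 rad); the robot touches nothing.
It fails at once if the gripper or arm touches a pellet (contact force between any of the fingers, the arm and piece_1 above 0.3 N or contact force between any of the fingers, the arm and piece_2 above 0.3 N or contact force between any of the fingers, the arm and piece_3 above 0.3 N or contact force between any of the fingers, the arm and piece_4 above 0.3 N or contact force between any of the fingers, the arm and piece_5 above 0.3 N).
It fails at once if the brush is pressed on the crusher with more than 20 N (contact force between brush and crusher above 20 N).
It fails at once if the timer, beaker or petri dish is moved by more than 20 mm (distance of any of timer, beaker, petri from where it was at the start of the episode above 0.02 m).
It fails at once if the jug is knocked over or moved by more than 40 mm (angle between jug's own z axis and vertical above 0.35 rad or distance of jug from where it was at the start of the episode above 0.04 m).
It also fails if it takes over 72 s, if anything falls off the work surface, if the arm or the gripper's body presses on something with over 40 N, if the wrist force passes 120 N, or if a joint passes its speed limit or range.

## Working session

There is one attempt and no reset: what is moved stays moved. The work goes in short steps, Python scripts to look and compute and a shell command to move; the robot and the scene stay as the last step left them, time stands still between calls to the robot, and variables do not carry over. Pictures are saved under pics/ and viewed, at most 10 in all, crops included, and the job is handed in when it is done.

```bash
mkdir -p pics
cat > h.py <<'E'
import numpy as np, cv2
from workcell import readout, cams, job
from scipy.spatial.transform import Rotation as Rn
def snap(c,f=None):
    im=cams.capture(c)
    if f: cv2.imwrite('pics/'+f,im[:,:,::-1])
    return im
def px(c,P):
    i=cams.camera_info(c);p=np.array(i['K'])@(np.array(i['R'])@np.array(P,float)+np.array(i['t']));return p[:2]/p[2]
def ray(c,uv):
    i=cams.camera_info(c);R=np.array(i['R']);d=R.T@np.linalg.inv(np.array(i['K']))@np.array([uv[0],uv[1],1.]);return -R.T@np.array(i['t']),d/np.linalg.norm(d)
def atz(c,uv,z):
    o,d=ray(c,uv);return o+d*(z-o[2])/d[2]
E
python3 - <<'E'
from h import *
a=snap('scene','s0.png');b=snap('top','t0.png')
s=readout.read_state();print(s)
for c in('scene','top'):
    o,d=ray(c,(320,200));print(c,o,d)
    for q in['crusher','sash','sash_pull','brush','jug','piece_1','timer','beaker','petri']:
        for r in cams.cut_out(q,c)[:7]:
            ys,xs=np.nonzero(r['region']);print(c,q,round(r['conf'],2),r['box'],[round(xs.mean(),1),round(ys.mean(),1)] if len(xs) else 0)
E
```

```text
{'time_s': 0.1, 'qpos': array([-1.48949931,  0.42667435,  0.07382878,  1.60649907, -0.03408245,
        1.11079833, -0.06710438]), 'qvel': array([ 6.91693030e-05, -1.93130021e-03, -7.36960759e-04, -2.94520373e-03,
       -3.10195237e-04,  1.51927644e-04, -1.45185097e-03]), 'joint_efforts': array([ 7.52940687e-03, -9.37460303e+01,  3.67659777e+00, -4.55033541e+01,
       -4.86564066e-02,  1.69423304e-02,  1.08537229e-04]), 'tool_pos': array([0.15433288, 0.65669917, 0.17266106]), 'orientation': array([-3.61733285e-01, -3.12065184e+00,  1.75896832e-03]), 'contact_force': array([-0.44502524, -0.58040126,  0.34575378]), 'wrist_torque': array([-0.02591428,  0.00611951,  0.00527113]), 'grip_force': 0.0, 'finger_gap': 0.09460490038116152}
scene [ 0.42135241 -0.54527425  0.95341443] [ 0.09130919  0.63183565 -0.76970536]
scene crusher 0.79 [323.6, 178.0, 154.2, 160.0] [np.float64(404.4), np.float64(270.7)]
scene sash 0.66 [390.6, 212.1, 38.3, 89.0] [np.float64(412.2), np.float64(255.6)]
scene sash 0.18 [320.4, 177.4, 157.4, 162.3] [np.float64(404.0), np.float64(270.5)]
scene sash_pull 0.56 [39
[... 1819 characters left out ...]
183.0, 26.2, 11.6] [np.float64(247.0), np.float64(188.0)]
top jug 0.74 [218.0, 162.0, 62.3, 49.3] [np.float64(245.1), np.float64(187.6)]
top jug 0.68 [376.0, 160.4, 5.5, 12.8] [np.float64(379.2), np.float64(166.4)]
top piece_1 0.51 [391.4, 163.7, 6.1, 6.4] [np.float64(392.7), np.float64(166.8)]
top piece_1 0.4 [375.9, 162.7, 5.9, 8.2] [np.float64(379.2), np.float64(166.0)]
top timer 0.92 [397.8, 233.4, 24.9, 24.9] [np.float64(409.9), np.float64(246.9)]
top beaker 0.58 [274.4, 123.7, 23.7, 26.9] [np.float64(284.7), np.float64(135.6)]
top petri 0.92 [238.7, 238.5, 24.1, 26.7] [np.float64(249.9), np.float64(249.5)]
top petri 0.73 [361.2, 91.9, 91.9, 115.3] [np.float64(398.0), np.float64(146.4)]
```

View pics/s0.png

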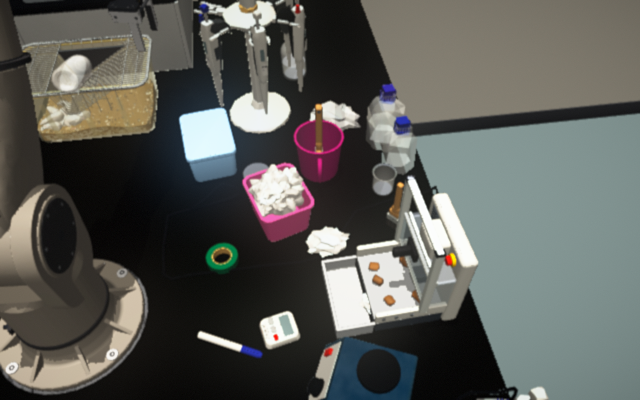

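View pics/t0.png

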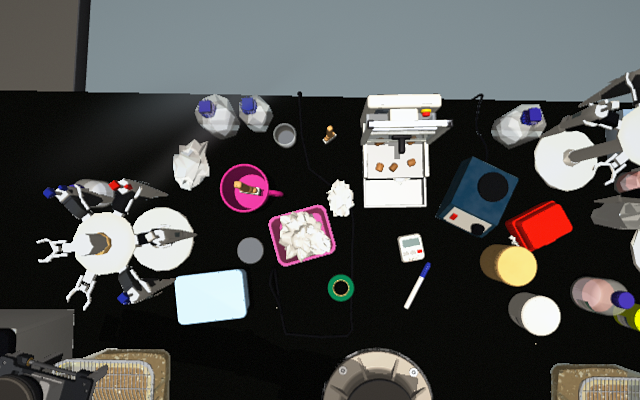

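In the scene view, two brushes show: A stands in the magenta jug (scene 319,127; top 247,188), and B stands on the bench by the beaker (scene 395,205; top 330,133). The task calls for the larger one, in the jug, so A fits. The pellets are at scene ~(374,266), (378,280), (389,300) and (415,297). I'll confirm with one enlarged crop.

Run:
```python
from h import *
a=cv2.imread('pics/s0.png');b=cv2.imread('pics/t0.png')
f=lambda im,x,y,w,h:cv2.resize(im[y:y+h,x:x+w],(400,300),interpolation=cv2.INTER_CUBIC)
cv2.imwrite('pics/c0.png',np.vstack([np.hstack([f(b,350,85,120,90+0),f(b,215,120,133,100)]),np.hstack([f(a,315,175,173,130+0),f(a,280,95,133,100)])]))
for n,uv,z in[('bedlipL',(365,172),.045),('petri',(249.9,249.5),.014),('timer',(409.9,246.9),.02),('beaker',(284.7,135.6),.03)]:print(n,atz('top',uv,z))
# anvil etc
for z in(.112,.06): print('jugrim',z,atz('top',(245,188),z))
for z in(.2,.15,.207):print('brush',z,atz('top',(240,185),z))
print(np.array(cams.camera_info('top')['K']),np.array(cams.camera_info('scene')['K']))
```

```text
bedlipL [0.60003836 0.04312982 0.045     ]
petri [0.39345382 0.33818762 0.014     ]
timer [ 0.41003351 -0.07860944  0.02      ]
beaker [0.69363172 0.25392818 0.03      ]
jugrim 0.112 [0.5464426 0.3380555 0.112    ]
jugrim 0.06 [0.55082048 0.34789314 0.06      ]
brush 0.2 [0.54545384 0.3327163  0.2       ]
brush 0.15 [0.55000047 0.34276945 0.15      ]
brush 0.207 [0.54481731 0.33130885 0.207     ]
[[432.82666518   0.         321.71332013]
 [  0.         432.82666518 196.8089452 ]
 [  0.           0.           1.        ]] [[517.2008976    0.         320.38609615]
 [  0.         517.2008976  193.26034778]
 [  0.           0.           1.        ]]
```

View pics/c0.png

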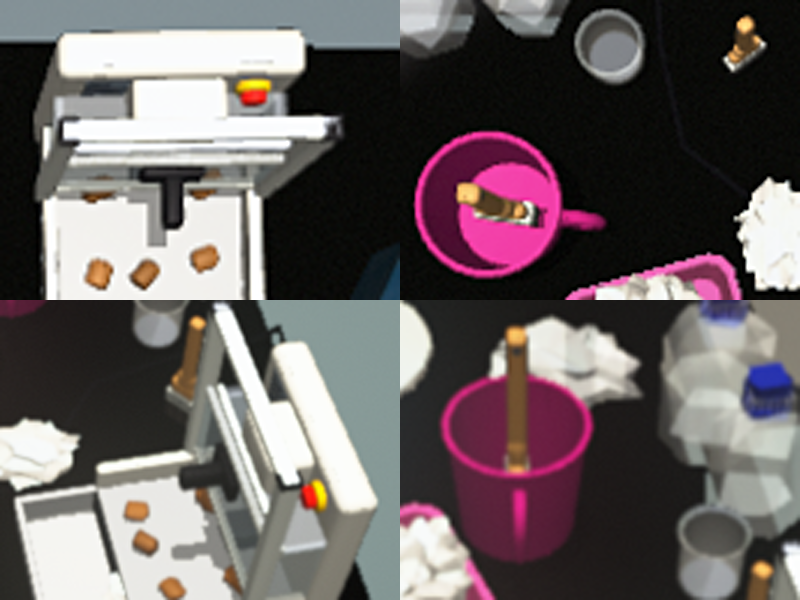

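The crop confirms it: brush A, long bar, 50 mm ferrule, leans in the jug with its head at top ≈(258,191) and handle end at top ≈(238,184), scene ≈(319,107). B is clearly shorter. The sash pull's free end is at top ≈(402,153). Three pellets lie in front and one sits in each pocket. Next I'll fit the crusher pose.

```bash
cat >> h.py <<'E'
def cr(T,p):
    x,y,w=T;c,s=np.cos(w),np.sin(w);return np.array([x+c*p[0]-s*p[1],y+s*p[0]+c*p[1],p[2]])
def tri(a,b):
    (o,d),(p,e)=ray('scene',a),ray('top',b);A=np.stack([d,-e],1);k=np.linalg.lstsq(A,p-o,rcond=None)[0]
    u,v=o+d*k[0],p+e*k[1];return (u+v)/2,np.linalg.norm(u-v)
E
python3 - <<'E'
from h import *
from scipy.optimize import least_squares
b=cv2.imread('pics/t0.png');a=cv2.imread('pics/s0.png')
m=(b[170:215,350:440].min(2)>110).astype(np.uint8)
for r in (182,186,190,194,198,202,204,206,208):
    w=np.nonzero(m[r-170])[0];print(r,w.min()+350,w.max()+350) if len(w) else print(r)
for z in(.039,):
  print([atz('top',p,z).round(4) for p in((363.3,206.5),(426.7,206.5))])
obs=[('top',(363.3,207),(-.138,.079,.039)),('top',(427,207),(-.138,-.079,.039)),('top',(402.5,154),(-.020,0,.134)),
('top',(369,121),(.025,.086,.26)),('top',(452,123),(.025,-.086,.26)),('scene',(322.4,260.2),(-.138,.079,.039)),('scene',(392.5,253),(-.02,0,.140))]
f=lambda T:np.concatenate([px(c,cr(T,P))-uv for c,uv,P in obs])
r=least_squares(f,[.67,0,0],loss='soft_l1');T=r.x;print('T',T,f(T).reshape(-1,2).round(1).tolist())
np.save('T.npy',T)
pc,ww=np.cos(T[2]),np.sin(T[2])
def loc(P): d=P[:2]-T[:2];return [round(float(pc*d[0]+ww*d[1])*1e3),round(float(-ww*d[0]+pc*d[1])*1e3)]
cp=[(97,190),(205,188),(98,274),(145,273),(205,258)]
print('pieces top',[loc(atz('top',(350+u/3.333,85+v/3.333),.045+.010)) for u,v in cp])
print('pieces scene',[loc(atz('scene',(315+u/2.312,175+v/2.312),.053)) for u,v in[(137,211),(145,242),(172,288),(203,198),(233,277)]])
def ov(im,c,s,x0,y0,w,h):
    o=cv2.resize(im[y0:y0+h,x0:x0+w],None,fx=s,fy=s,interpolation=cv2.INTER_CUBIC)
    def pl(P,col,cl=True):
        q=np.array([(px(c,cr(T,p))-[x0,y0]+.5)*s for p in P]).astype(np.int32);cv2.polylines(o,[q],cl,col,1)
    pl([(-.065,-.072,.045),(-.065,.072,.045),(.074,.072,.045),(.074,-.072,.045)],(0,255,0))
    pl([(-.137,-.076,.039),(-.137,.076,.039),(-.068,.076,.039),(-.068,-.076,.039)],(255,0,0))
    pl([(.03,-.014,.069),(.03,.014,.069),(.074,.014,.069),(.074,-.014,.069)],(255,0,255))
    pl([(-.02,-.007,.129),(-.02,.007,.129),(-.02,.007,.151),(-.02,-.007,.151)],(0,255,255))
    for y in(-.082,.082):pl([(.025,y,.045),(.025,y,.26)],(0,0,255),False)
    return o
A=ov(b,'top',4,350,90,100,125);B=ov(a,'scene',3,318,172,133,166)
cv2.imwrite('pics/o0.png',np.hstack([A,cv2.resize(B,(399,500))]))
te,e1=tri((318.9,106),(239,184.5));fe,e2=tri((318.9,150),(257,190.5));print('brush end',te,e1,'ferrule top',fe,e2,np.linalg.norm(te-fe))
E
```

```text
182 363 425
186 364 425
190 350 426
194 350 426
198 350 426
202 350 426
204 350 426
206 350 425
208
[array([0.5114, 0.0456, 0.039 ]), array([ 0.515 , -0.1171,  0.039 ])]
T [ 0.65217977 -0.03192968  0.02546397] [[0.8, -0.8], [-1.3, -1.0], [-2.0, 0.5], [0.4, 2.4], [-0.0, -0.1], [0.4, -0.4], [-0.1, 3.2]]
pieces top [[26, 40], [27, -42], [-39, 40], [-39, 5], [-27, -41]]
pieces scene [[-39, 37], [-39, 5], [-28, -42], [22, 40], [26, -41]]
brush end [0.54593774 0.33316717 0.20880115] 0.0004620369578345607 ferrule top [0.54260969 0.31174113 0.09388426] 0.0003285609566988275 0.11694461617025549
```

View pics/o0.png

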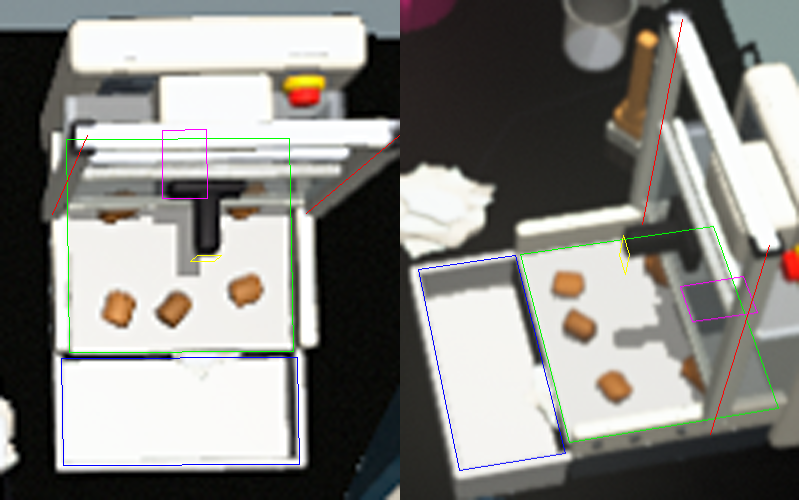

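The overlay fits: the green bed lip and blue pan coincide with the picture, and the pull tip is 3-4 mm further back than the model. All five pellets lie inside the green outline. Moving to the sash now.

```bash
cat >> h.py <<'E'
T=np.load('T.npy')
def Rt(a,yaw=None,roll=0):
    a=np.deg2rad(a);c,s=np.cos(a),np.sin(a);return Rn.from_euler('z',T[2] if yaw is None else yaw).as_matrix()@np.array([[-c,0,s],[0,1,0],[-s,0,-c]])
def cur():
    s=readout.read_state();return np.array(s['tool_pos']),Rn.from_rotvec(s['orientation']).as_matrix(),s
def plan(P,R,n=None):
    p,Q,s=cur();r=Rn.from_matrix(Q.T@R).as_rotvec()
    print('turn',r.round(3),'min rows',np.linalg.norm(r)/.12,' shift in old axes',(Q.T@(P-p)*1e3).round(1),'in new axes',(R.T@(P-p)*1e3).round(1),'len',np.linalg.norm(P-p)*1e3)
E
python3 - <<'E'
from h import *
R=Rt(40);P=cr(T,(-.004,0,.140));print(P)
plan(P-.09*R[:,2],R);print('up 85 in tool',(R.T@[0,0,86]).round(1))
E
```

```text
[ 0.64818107 -0.03203152  0.14      ]
turn [-0.09  -0.694 -0.246] min rows 6.182687885474625  shift in old axes [-582.4 -572.4  -35.6] in new axes [-343.3 -701.4  241.5] len 817.3899638464598
up 85 in tool [-55.3   0.  -65.9]
```

```bash
python3 -m creep '[0,0,-40,0,0,0, 0,0,-40,0,0,0, 0,0,-40,0,0,0, 0,0,-40,0,0,0, 0,0,-40,0,0,0, 0,0,0,-0.013,-0.099,-0.035, 0,0,0,-0.013,-0.099,-0.035, 0,0,0,-0.013,-0.099,-0.035, 0,0,0,-0.013,-0.099,-0.035, 0,0,0,-0.013,-0.099,-0.035, 0,0,0,-0.013,-0.099,-0.035, 0,0,0,-0.013,-0.099,-0.035]' 0.4 20
python3 -m creep '[-15.2,-33.4,12.8,0,0,0, -15.2,-33.4,12.8,0,0,0, -15.2,-33.4,12.8,0,0,0, -15.2,-33.4,12.8,0,0,0, -15.2,-33.4,12.8,0,0,0, -15.2,-33.4,12.8,0,0,0, -15.2,-33.4,12.8,0,0,0, -15.2,-33.4,12.8,0,0,0, -15.2,-33.4,12.8,0,0,0, -15.2,-33.4,12.8,0,0,0]'
python3 -m creep '[-15.2,-33.4,12.8,0,0,0, -15.2,-33.4,12.8,0,0,0, -15.2,-33.4,12.8,0,0,0, -15.2,-33.4,12.8,0,0,0, -15.2,-33.4,12.8,0,0,0, -15.2,-33.4,12.8,0,0,0, -15.2,-33.4,12.8,0,0,0, -15.2,-33.4,12.8,0,0,0, -15.2,-33.4,12.8,0,0,0, -15.2,-33.4,12.8,0,0,0, -15.2,-33.4,12.8,0,0,0,0,0,0,0,0,0]'
python3 - <<'E'
from h import *
R=Rt(40);P=cr(T,(-.004,0,.140));plan(P-.09*R[:,2],R)
E
```

```text
time_s: 2.0
tool_pos: [0.1537, 0.6578, 0.3742]
orientation: [-0.033, 2.44, 0.017]
contact_force: [0.2, 0.7, 0.4]
finger_gap: 0.0563
grip_force: 0.0
time_s: 2.83
tool_pos: [0.3623, 0.3265, 0.372]
orientation: [-0.03, 2.445, 0.014]
contact_force: [1.1, -0.2, 0.8]
finger_gap: 0.0562
grip_force: 0.0
time_s: 3.83
tool_pos: [0.5674, -0.0019, 0.3693]
orientation: [-0.019, 2.45, 0.012]
contact_force: [-0.5, 0.8, -0.2]
finger_gap: 0.0566
grip_force: 0.0
turn [-0.003 -0.007 -0.009] min rows 0.09602232796631124  shift in old axes [ 84.9 -32.6 137.7] in new axes [ 86.1 -32.2 137. ] len 165.01394778479394
```

```bash
python3 -m creep '[17,-6.5,27.5,0,0,0, 17,-6.5,27.5,0,0,0, 17,-6.5,27.5,0,-0.007,-0.009, 17,-6.5,27.5,0,0,0, 17,-6.5,27.5,0,0,0, 0,0,0,0,0,0,0,0,0,0,0,0]'
python3 - <<'E'
from h import *
R=Rt(40);P=cr(T,(-.004,0,.140));plan(P+.019*R[:,2],R)
snap('scene','s1.png');snap('top','t1.png')
for c in('scene','top'):
    for r in cams.cut_out('sash_pull',c)[:2]:print(c,r['conf'],r['box'])
a=cv2.imread('pics/s1.png');b=cv2.imread('pics/t1.png')
f=lambda im,x,y,w,h:cv2.resize(im[y:y+h,x:x+w],(400,400),interpolation=cv2.INTER_CUBIC)
cv2.imwrite('pics/c1.png',np.hstack([f(b,350,85,120,120),f(a,330,180,120,120)]))
E
```

```text
time_s: 4.42
tool_pos: [0.5882, -0.0268, 0.2081]
orientation: [-0.042, 2.446, 0.005]
contact_force: [0.2, 0.6, 0.4]
finger_gap: 0.0567
grip_force: 0.0
turn [-0.002 -0.003  0.009] min rows 0.08329139886338281  shift in old axes [ -2.3  -6.5 109.7] in new axes [ -2.   -6.7 109.7] len 109.90745328477487
scene 0.86 [390.9, 214.2, 39.1, 86.7]
scene 0.39 [322.4, 176.0, 156.1, 163.1]
top 0.71 [370.3, 132.9, 62.5, 23.4]
```

View pics/c1.png

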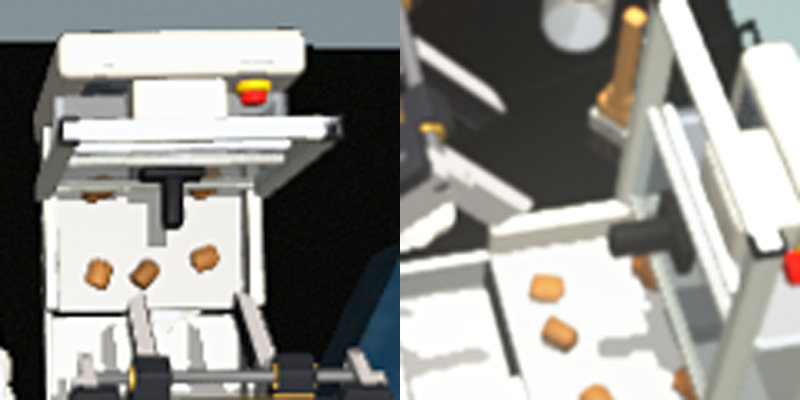

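The fingers straddle the pull, with their tips at crop (137,300) and (243,296) and the pull at (172,200). Advancing, gripping and lifting.

```bash
python3 -m creep '[-0.5,-2,27,0,0,0, -0.5,-2,27,0,0,0, -0.5,-1.5,27,0,0,0, -0.5,-1,26,0,0,0.008,0,0,0,0,0,0,0,0,0,0,0,0]'
python3 -m creep '[0,0,0,0,0,0,0,0,0,0,0,0,0,0,0,0,0,0,0,0,0,0,0,0,0,0,0,0,0,0,0,0,0,0,0,0]' 1 25
python3 - <<'E'
from h import *
R=Rt(40);P=cr(T,(-.004,0,.140));plan(P+.019*R[:,2],R);p,Q,s=cur();print((Q.T@[0,0,88]).round(1))
E
```

```text
time_s: 5.12
tool_pos: [0.6174, -0.0257, 0.1798]
orientation: [-0.036, 2.439, 0.016]
contact_force: [-0.0, 0.6, 0.4]
finger_gap: 0.0563
grip_force: 0.0
time_s: 5.62
tool_pos: [0.6169, -0.0287, 0.1792]
orientation: [-0.032, 2.44, 0.011]
contact_force: [-0.5, -0.5, -1.3]
finger_gap: 0.0198
grip_force: 0.0
turn [0.    0.003 0.   ] min rows 0.028787754004912878  shift in old axes [ 1.5 -4.2 69.1] in new axes [ 1.3 -4.2 69.1] len 69.19299355184182
[-56.8  -0.  -67.2]
```

```bash
python3 -c "
from h import *
print(cur()[2]['qpos'].round(3))"
python3 -m creep '[0,0,0,0,0,0,0,0,0,0,0,0, 0,-1,10,0,0,0, 0,-1,10,0,0,0,0,0,0,0,0,0]' 0.4
python3 -c "
from h import *
R=Rt(40);P=cr(T,(-.004,0,.140));plan(P+.019*R[:,2],R)
print(cur()[2]['qpos'].round(3))"
```

```text
[-1.388 -0.136  1.293  2.394  1.09   0.165  0.517]
time_s: 6.03
tool_pos: [0.619, -0.0279, 0.1752]
orientation: [-0.034, 2.439, 0.01]
contact_force: [-0.3, 0.3, 0.1]
finger_gap: 0.0497
grip_force: 0.0
turn [0.    0.004 0.002] min rows 0.03801011271273486  shift in old axes [ 0.6 -4.9 64.7] in new axes [ 0.3 -4.9 64.7] len 64.8677474604158
[-1.467 -0.14   1.374  2.395  1.167  0.163  0.447]
```

```bash
cat > kin.py <<'E'
import numpy as np
from scipy.spatial.transform import Rotation as Rn
# data rows: qpos, pos, rotvec
def fk(q,par,sg,full=False):
    c0,h,L1,L2,L3,a,b,w,c7=par
    z=lambda t:Rn.from_euler('z',t).as_matrix(); y=lambda t:Rn.from_euler('y',t).as_matrix()
    R=z(c0+sg[0]*q[0]);p=np.array([0,0,h])+R@[b,0,0];R=R@y(q[1]);R=R@z(sg[1]*q[2]);p=p+R@[a,0,L1];R=R@y(q[3]);p=p+R@[-a,0,0]
    R=R@z(sg[2]*q[4]);p=p+R@[0,0,L2];R=R@y(q[5]);p=p+R@[w,0,0];R=R@z(sg[3]*q[6]+c7);p=p+R@[0,0,L3]
    return p,R
E
python3 - <<'E'
from h import *
from kin import fk
import itertools
from scipy.optimize import least_squares
p,Q,s=cur()
D=[([-1.48949931,.42667435,.07382878,1.60649907,-.03408245,1.11079833,-.06710438],[.15433288,.65669917,.17266106],[-3.61733285e-01,-3.12065184,1.75896832e-03]),
([-1.388,-0.136,1.293,2.394,1.09,0.165,0.517],[.6169,-.0287,.1792],[-.032,2.44,.011]),(s['qpos'],s['tool_pos'],s['orientation'])]
np.save('D.npy',np.array([np.concatenate(d) for d in D]))
best=[]
for sg in itertools.product([1,-1],repeat=4):
  for c0 in(0,1.57,3.14,-1.57):
    def f(x):
        o=[]
        for q,pp,r in D:
            P,R=fk(q,x,sg);o+=list(P-pp)+list(.3*(R.T@Rn.from_rotvec(r).as_matrix()-np.eye(3)).ravel())
        return np.array(o+list(.002*(x-np.array([c0,.35,.4,.4,.3,0,0,0,0]))))
    for c7 in(0,3.14,1.57,-1.57):
        r=least_squares(f,[c0,.35,.4,.4,.3,0,0,0,c7]);best.append((r.cost,sg,r.x.round(3).tolist()))
best.sort(key=lambda t:t[0])
for b in best[:6]:print(b)
E
```

```text
(np.float64(0.00012519643073372324), (-1, -1, -1, -1), [-0.018, 1.827, 1.354, 1.603, 1.706, -0.966, -0.503, -0.492, 1.556])
(np.float64(0.00012519643073378444), (-1, -1, -1, -1), [-0.018, 1.827, 1.354, 1.603, 1.706, -0.966, -0.503, -0.492, 1.556])
(np.float64(0.00012519643073401367), (-1, -1, -1, -1), [-0.018, 1.827, 1.354, 1.603, 1.706, -0.966, -0.503, -0.492, 1.556])
(np.float64(0.00012519643073411783), (-1, -1, -1, -1), [-0.018, 1.827, 1.354, 1.603, 1.706, -0.966, -0.503, -0.492, 1.556])
(np.float64(0.0001300155919192828), (-1, -1, -1, -1), [-0.018, 1.827, 1.353, 1.603, 1.706, -0.966, -0.503, -0.492, 1.556])
(np.float64(0.00013001559191929034), (-1, -1, -1, -1), [-0.018, 1.827, 1.353, 1.603, 1.706, -0.966, -0.503, -0.492, 1.556])
```

```bash
cat > log.py <<'E'
from h import *
p,Q,s=cur();D=np.load('D.npy');D=np.vstack([D,np.concatenate([s['qpos'],s['tool_pos'],s['orientation']])]);np.save('D.npy',D);print('q',s['qpos'].round(2))
E
python3 -m creep '[-19,0,-33,0,0,0,-19,0,-33,0,0,0,-19,0,-33,0,0,0,-19,0,-33,0,0,0,0,0,0,0,0,0]' | sed -n 2,3p;python3 log.py
python3 -m creep '[0,0,0,0,0.1,0,0,0,0,0,0.1,0,0,0,0,0,0.1,0,0,0,0,0,0.1,0,0,0,0,0,0,0]'| sed -n 2,3p;python3 log.py
python3 -m creep '[0,0,0,0,0.1,0,0,0,0,0,0.1,0,0,0,0,0,0.1,0,0,0,0,0,0,0]'| sed -n 2,3p;python3 log.py
python3 -m creep '[-30,0,0,0,0,0,-30,0,0,0,0,0,-30,0,0,0,0,0,-30,0,0,0,0,0,0,0,0,0,0,0]'| sed -n 2,3p;python3 log.py
```

```text
tool_pos: [0.602, -0.0287, 0.2943]
orientation: [-0.026, 2.436, 0.017]
q [-1.2  -0.47  0.84  2.27  0.92  0.66  0.71]
tool_pos: [0.6031, -0.0287, 0.2881]
orientation: [-0.032, 2.828, 0.006]
q [-1.62 -0.4   1.28  1.95  0.54  1.05  1.08]
tool_pos: [0.5643, -0.0249, 0.3054]
orientation: [-0.039, 3.053, 0.0]
q [-1.82 -0.49  1.37  1.8   0.53  1.38  1.05]
tool_pos: [0.6097, -0.0209, 0.3475]
orientation: [-0.033, 2.974, -0.006]
q [-1.87 -0.49  1.37  1.71  0.57  1.4   1.05]
```

Run:
```python
from h import *
from kin import fk
from scipy.optimize import least_squares
D=np.load('D.npy')
def f(x):
    o=[]
    for d in D:
        P,R=fk(d[:7],x,(-1,)*4);o+=list(P-d[7:10])+list(.3*(R.T@Rn.from_rotvec(d[10:]).as_matrix()-np.eye(3)).ravel())
    return np.array(o+list(.001*(x-np.array([0,.35,.4,.4,.3,0,0,0,1.57]))))
r=least_squares(f,[0,.35,.4,.4,.3,0,0,0,1.57]);print(r.cost,r.x.round(4));np.save('par.npy',r.x)
for d in D: print(((fk(d[:7],r.x,(-1,)*4)[0]-d[7:10])*1e3).round(1))
```

```text
0.0011864613010742011 [-0.0562  0.3907  0.5825  0.5565  0.492  -0.0451 -0.024  -0.0192  1.5208]
[-23.6   2.8 -13.1]
[-2.4  4.  -4.7]
[-2.2  2.4 -4.6]
[ 6.1 14.1  5.3]
[ 1.8 -4.5  0.8]
[-10.4  -6.6   4.7]
[  1.5 -11.4  11.6]
```

```bash
cat > kin.py <<'E'
import numpy as np
from scipy.spatial.transform import Rotation as Rn
A='zyzyzyz';S=np.array([-1,1,-1,1,-1,1,-1.])
x0=np.zeros(3*8+7);x0[2]=.35;x0[8]=.4*1;x0[14]=.4;x0[20]=0;x0[23]=.4;x0[30]=1.57
def fk(q,x):
    # base offset, then after joint i offset i
    p=x[:3].copy();R=np.eye(3)
    for i in range(7):
        R=R@Rn.from_euler(A[i],S[i]*q[i]+x[24+i]).as_matrix();p=p+R@x[3*(i+1):3*(i+2)] if i<7 else p
    return p,R
E
python3 - <<'E'
from h import *
from kin import *
from scipy.optimize import least_squares
D=np.load('D.npy')
x0=np.zeros(31);x0[2]=.39;x0[11]=.58;x0[17]=.55;x0[23]=.49;x0[30]=1.57
reg=np.r_[np.full(24,.003),np.full(7,.003)]
reg[[3,4,5,0,1]]=.003
def f(x):
    o=[]
    for d in D:
        P,R=fk(d[:7],x);o+=list(P-d[7:10])+list(.3*(R.T@Rn.from_rotvec(d[10:]).as_matrix()-np.eye(3)).ravel())
    return np.array(o+list(reg*(x-x0)))
r=least_squares(f,x0);print(r.cost);print(r.x[:24].reshape(8,3).round(3),r.x[24:].round(3));np.save('par.npy',r.x)
for d in D:
    P,R=fk(d[:7],r.x);print(((P-d[7:10])*1e3).round(1),Rn.from_matrix(R.T@Rn.from_rotvec(d[10:]).as_matrix()).magnitude().round(4))
E
```

```text
7.514059538704297e-08
[[ 0.    -0.     0.337]
 [ 0.001 -0.014 -0.053]
 [-0.001 -0.014 -0.012]
 [ 0.001 -0.018  0.568]
 [ 0.001 -0.018 -0.028]
 [-0.001 -0.     0.522]
 [ 0.001 -0.    -0.046]
 [-0.    -0.     0.444]] [ 0.    -0.    -0.    -0.    -0.     0.     1.571]Traceback (most recent call last):
  File "<stdin>", line 15, in <module>
AttributeError: 'float' object has no attribute 'round'
```

```bash
cat >> kin.py <<'E'
from scipy.optimize import least_squares
par=np.load('par.npy')
LO=np.array([-2.85,-.5,-1.23,.21,-1.02,.16,-2.73])+.05;HI=np.array([2.85,2.14,1.37,2.46,4.16,2.05,2.73])-.05
def ik(P,R,seed,w=.003):
    g=lambda q:(lambda p,Q:np.r_[(p-P)*3,(Q.T@R-np.eye(3)).ravel(),w*(q-seed)])(*fk(q,par))
    r=least_squares(g,np.clip(seed,LO,HI),bounds=(LO,HI));p,Q=fk(r.x,par)
    return r.x,np.linalg.norm(p-P)*1e3,np.degrees(Rn.from_matrix(Q.T@R).magnitude())
E
python3 - <<'E'
from h import *
from kin import *
seed=np.array([0,.4,0,1.7,0,1,0.])
for n,x,h in(('pull',-.004,.140),('pull up',-.004,.225)):
  for a in(0,20,30,40,50):
    R=Rt(a);P=cr(T,(x,0,h))+.019*R[:,2];q,e,o=ik(P,R,seed);print(n,a,q.round(2),round(e,1),round(o,1))
for y in(.043,-.043):
 for x in(.062,.03,0,-.03,-.07):
  for a in(0,10,20,30,40):
    R=Rt(a);P=cr(T,(x,y,.045+.004))-.131*R[:,2];q,e,o=ik(P,R,seed)
    if y>0 or x>.06: print('tip',x,y,a,q.round(2),round(e,1),round(o,1))
E
```

```text
pull 0 [ 0.21  0.45 -0.34  1.7   0.17  1.02  1.4 ] 0.0 0.0
pull 20 [ 0.27  0.28 -0.38  2.01  0.24  0.53  1.33] 0.0 0.0
pull 30 [ 0.29  0.23 -0.39  2.15  0.43  0.27  1.14] 0.0 0.0
pull 40 [ 0.63  0.28 -0.77  2.27  1.79  0.21 -0.17] 0.0 0.0
pull 50 [ 0.97  0.48 -1.18  2.38  2.33  0.54 -0.57] 0.0 0.0
pull up 0 [ 0.17  0.37 -0.29  1.62  0.11  1.17  1.45] 0.0 0.0
pull up 20 [ 0.17  0.17 -0.25  1.93  0.09  0.7   1.46] 0.0 0.0
pull up 30 [ 0.16  0.1  -0.23  2.08  0.1   0.44  1.45] 0.0 0.0
pull up 40 [ 0.82  0.13 -0.92  2.19  0.63  0.21  0.96] 0.0 0.0
pull up 50 [ 1.06  0.18 -1.18  2.32  2.22  0.22 -0.58] 0.0 0.0
tip 0.062 0.043 0 [ 0.12  0.5  -0.33  1.49  0.17  1.18  1.36] 0.0 0.0
tip 0.062 0.043 10 [ 0.14  0.36 -0.33  1.72  0.17  0.92  1.34] 0.0 0.0
tip 0.062 0.043 20 [ 0.14  0.24 -0.32  1.94  0.2   0.64  1.3 ] 0.0 0.0
tip 0.062 0.043 30 [ 0.11  0.15 -0.29  2.15  0.33  0.35  1.15] 0.0 0.0
tip 0.062 0.043 40 [ 0.56  0.16 -0.78  2.32  1.55  0.21 -0.06] 0.0 0.0
tip 0.03 0.043 0 [ 0.13  0.45 -0.33  1.57  0.15  1.15  1.36] 0.0 0.0
tip 0.03 0.043 10 [ 0.14  0.31 -0.32  1.79  0.15  0.89  1.35] 0.
[... 918 characters left out ...]
43 0 [ 0.12  0.28 -0.29  1.8   0.09  1.07  1.39] 0.0 0.0
tip -0.07 0.043 10 [ 0.06  0.13 -0.22  2.    0.07  0.84  1.39] 0.0 0.0
tip -0.07 0.043 20 [-0.06  0.   -0.11  2.21  0.09  0.59  1.36] 0.0 0.0
tip -0.07 0.043 30 [-0.23 -0.11  0.01  2.41  0.29  0.34  1.13] 0.0 0.0
tip -0.07 0.043 40 [ 1.14 -0.18 -1.18  2.41 -0.67  0.21  2.12] 37.8 4.0
tip 0.062 -0.043 0 [ 0.22  0.51 -0.31  1.47  0.16  1.19  1.49] 0.0 0.0
tip 0.062 -0.043 10 [ 0.27  0.37 -0.32  1.7   0.14  0.92  1.5 ] 0.0 0.0
tip 0.062 -0.043 20 [ 0.31  0.25 -0.33  1.92  0.12  0.64  1.51] 0.0 0.0
tip 0.062 -0.043 30 [ 0.42  0.17 -0.42  2.12  0.14  0.34  1.5 ] 0.0 0.0
tip 0.062 -0.043 40 [ 1.11  0.29 -1.16  2.29  1.47  0.21  0.26] 0.0 0.0
```

```bash
cat > sim.py <<'E'
from kin import *
def jac(q):
    p,R=fk(q,par);J=np.zeros((6,7))
    for i in range(7):
        d=q.copy();d[i]+=1e-5;p2,R2=fk(d,par);J[:3,i]=(p2-p)/1e-5;J[3:,i]=Rn.from_matrix(R2@R.T).as_rotvec()/1e-5
    return p,R,J
L=np.array([-2.85,-.5,-1.23,.21,-1.02,.16,-2.73]);H=np.array([2.85,2.14,1.37,2.46,4.16,2.05,2.73])
def go(q,P,R,n,lam=.02,home=None,kn=0.,W=np.ones(7)):
    p,Q=fk(q,par);rv=Rn.from_matrix(Q.T@R).as_rotvec();out=[]
    for k in range(1,n+1):
        Pt=p+(P-p)*k/n;Qt=Q@Rn.from_rotvec(rv*k/n).as_matrix()
        for _ in range(6):
            a,B,J=jac(q);e=np.r_[Pt-a,Rn.from_matrix(Qt@B.T).as_rotvec()]
            Jw=J*W;pin=(W[:,None]*np.linalg.solve(Jw@Jw.T+lam**2*np.eye(6),Jw).T)
            dq=pin@e
            if home is not None: dq=dq+(np.eye(7)-pin@J)@(kn*(home-q))
            q=np.clip(q+np.clip(dq,-.2,.2),L,H)
    a,B=fk(q,par);return q,np.linalg.norm(a-P)*1e3
E
python3 - <<'E'
from h import *
from sim import *
q0=np.array([-1.48949931,.42667435,.07382878,1.60649907,-.03408245,1.11079833,-.06710438])
D=np.load('D.npy');r=lambda v:Rn.from_rotvec(v).as_matrix()
for home,kn in((None,0),(q0,.05),(q0,.3),((L+H)/2,.05),((L+H)/2,.3)):
    q=q0;print('home',home is not None and home[0],kn)
    for P,rv,n in(([.154,.657,.373],D[0][10:],5),([.1537,.6578,.3742],[-.033,2.44,.017],7),([.3623,.3265,.372],[-.03,2.445,.014],10),([.5674,-.0019,.3693],[-.019,2.45,.012],12),([.5882,-.0268,.2081],[-.042,2.446,.005],6),([.6169,-.0287,.1792],[-.032,2.44,.011],6)):
        q,e=go(q,np.array(P),r(rv),n,home=home,kn=kn)
    print(q.round(2),round(e,1))
print(D[1][:7].round(2))
E
```

```text
home False 0
[-1.29 -0.08  1.22  2.39  0.89  0.16  0.7 ] 17.0
home -1.48949931 0.05
[-0.98 -0.03  0.91  2.39  0.56  0.16  0.99] 30.3
home -1.48949931 0.3
[-0.84 -0.02  0.77  2.39  0.54  0.16  1.01] 30.3
home 0.0 0.05
[-0.44  0.    0.36  2.37  0.45  0.16  1.08] 33.5
home 0.0 0.3
[ 0.1   0.03 -0.19  2.34  0.67  0.16  0.86] 31.9
[-1.39 -0.14  1.29  2.39  1.09  0.16  0.52]
```

Run:
```python
from h import *
from sim import *
D=np.load('D.npy');qc=D[-1][:7];down=lambda yaw:Rt(0,yaw)
pr=lambda n,q,e:print(n,q.round(2),round(e,1))
goal=lambda a:(cr(T,(-.004,0,.14))-.09*Rt(a)[:,2],Rt(a))
# A: direct outward at az 0 then back ; B: to az 45 r .75 ; C: to start az, then arc at r=.8 ; D: same with rotating tool
def arc(q,a0,a1,r,z,n,rot):
    for t in np.linspace(a0,a1,n)[1:]:
        q,e=go(q,np.array([r*np.cos(t),r*np.sin(t),z]),down((t-1.34)*rot+ (0 if not rot else 0)),3)
    return q,e
for name,az in(('out',-.03),('mid',.7),('start',1.34)):
  for rot in(0,1):
   for r in(.7,.85):
    q=qc
    q,e=arc(q,-.03,az,.62,.36,10,0) if az>0 else (q,0)
    q,e=go(q,np.array([r*np.cos(az),r*np.sin(az),.36]),down((az-1.34)*rot if az>0 else 0),12)
    q1=q
    if az>0: q,e=arc(q,az,-.03,r,.36,10,rot)
    q2=q
    q,e=go(q,goal(30)[0]+[0,0,.1],down(T[2]),15);q,e=go(q,goal(30)[0],goal(30)[1],10)
    print(name,rot,r,q1.round(2),q2.round(2),'->',q.round(2),round(e,1))
```

```text
out 0 0.7 [-2.27 -0.5   1.37  1.41  0.72  1.71  0.99] [-2.27 -0.5   1.37  1.41  0.72  1.71  0.99] -> [-1.53 -0.49  1.19  2.22  0.9   0.76  0.76] 0.0
out 0 0.85 [-2.41 -0.5   1.37  1.23  0.88  1.8   1.01] [-2.41 -0.5   1.37  1.23  0.88  1.8   1.01] -> [-1.53 -0.49  1.19  2.22  0.9   0.76  0.76] 0.0
out 1 0.7 [-2.27 -0.5   1.37  1.41  0.72  1.71  0.99] [-2.27 -0.5   1.37  1.41  0.72  1.71  0.99] -> [-1.53 -0.49  1.19  2.22  0.9   0.76  0.76] 0.0
out 1 0.85 [-2.41 -0.5   1.37  1.23  0.88  1.8   1.01] [-2.41 -0.5   1.37  1.23  0.88  1.8   1.01] -> [-1.53 -0.49  1.19  2.22  0.9   0.76  0.76] 0.0
mid 0 0.7 [-2.85 -0.5   1.37  1.37  0.74  1.73  0.26] [-2.28 -0.5   1.37  1.41  0.72  1.71  0.99] -> [-1.53 -0.49  1.19  2.22  0.9   0.76  0.76] 0.0
mid 0 0.85 [-2.85 -0.5   1.37  1.09  0.99  1.9   0.24] [-2.61 -0.5   1.37  1.12  0.94  1.81  1.05] -> [-1.53 -0.49  1.19  2.22  0.9   0.76  0.76] 0.0
mid 1 0.7 [-2.85 -0.5   1.37  1.37  0.74  1.73 -0.38] [-2.28 -0.5   1.37  1.41  0.72  1.71 -0.38] -> [-1.53 -0.49  1.19  2.22  0.9   0.76  0.76] 0.0
mid 1 0.85 [-2.85 -0.5   1.37  1.09  0.99  1.9  -0.4 ] [-2.6  -0.5   1.37  1.13  0.94  1.81 -0.32] -> [-1.53 -0.49  1.19  2.22  0.9   0.76  0.76] 0.0
start 0 0.7 [-2.85 -0.5   1.37  1.52  0.56  1.62 -0.37] [-2.28 -0.5   1.37  1.41  0.72  1.71  0.99] -> [-1.53 -0.49  1.19  2.22  0.9   0.76  0.76] 0.0
start 0 0.85 [-2.85 -0.5   1.37  1.36  0.72  1.75 -0.48] [-2.61 -0.5   1.37  1.12  0.94  1.81  1.05] -> [-1.53 -0.49  1.19  2.22  0.9   0.76  0.76] 0.0
start 1 0.7 [-2.85 -0.5   1.37  1.52  0.56  1.62 -0.37] [-2.28 -0.5   1.37  1.41  0.72  1.71 -0.38] -> [-1.53 -0.49  1.19  2.22  0.9   0.76  0.76] 0.0
start 1 0.85 [-2.85 -0.5   1.37  1.36  0.72  1.75 -0.48] [-2.6  -0.5   1.37  1.12  0.95  1.81 -0.32] -> [-1.53 -0.49  1.19  2.22  0.9   0.76  0.76] 0.0
```

```bash
python3 - <<'E'
s=open('search.py').read()
s=s.replace("q,e,n=mv(q,*pose(w));N+=n","P,R=pose(w);q,e,n=mv(q,fk(q,par)[0],R);N+=n;q,e,n=mv(q,P,R);N+=n")
s=s.replace("k=g.integers(1,4)","k=g.integers(1,3)").replace("(q[1]<.05)*1","max(0,.08-q[1])*20")
s=s.replace("q,e,n=mv(q,Pg+[0,0,.12],Rt(0));N+=n;q,e,n=mv(q,Pg,G)","q,e,n=mv(q,fk(q,par)[0],G);N+=n;q,e,n=mv(q,Pg+[0,0,.12],G);N+=n;q,e,n=mv(q,Pg,G)")
open('search.py','w').write(s)
E
timeout 500 python3 search.py 900
```

```text
91.88026905059814
(np.float64(0.9086475399929259), 70, array([ 0.79,  0.09, -0.88,  2.05,  0.16,  0.6 ,  1.41]), np.float64(1.157012449495552e-08), [[0.46, -0.63, 0.53, 0.28, -0.28, 0.28], [0.76, 0.79, 0.4, 0.66, -0.2, 0.22]])
(np.float64(1.0053142639124086), 79, array([ 0.85,  0.11, -0.95,  2.04,  0.19,  0.61,  1.39]), np.float64(2.0479504533765415e-08), [[0.48, 1.26, 0.5, 0.88, 0.23, 0.99], [0.81, 0.6, 0.48, 0.2, -0.26, 0.34]])
(np.float64(1.0398392723406942), 60, array([ 0.47,  0.06, -0.54,  2.06,  0.09,  0.59,  1.47]), np.float64(9.12884993531307e-10), [[0.75, 0.96, 0.53, 0.88, 0.33, 0.33]])
(np.float64(1.0789668452270849), 83, array([ 0.56,  0.07, -0.63,  2.06,  0.1 ,  0.6 ,  1.45]), np.float64(1.7373804007975714e-09), [[0.46, -0.22, 0.48, 0.18, -0.43, -0.52], [0.74, 1.01, 0.47, 0.79, -0.21, 0.84]])
(np.float64(1.0856361326680024), 104, array([ 0.74,  0.09, -0.83,  2.05,  0.15,  0.6 ,  1.42]), np.float64(7.993072596839739e-09), [[0.7, -0.08, 0.59, -0.36, -0.04, 0.33], [0.63, -0.53, 0.59, 0.23, -0.32, 0.45]])
(np.float64(1.0934194871168499), 66, array([ 0.45,  0.06, -0.52,  2.06,  0.08,  0.59,  1.47]), np.float64(8.077928453999159e-10), [[0.47, -0.66, 0.6, 0.28, -0.28, 0.5], [0.56, 0.14, 0.49, 0.83, 0.39, -0.44]])
```

Run:
```python
from h import *
from search import pose
plan(*pose([0.75, 0.96, 0.53, 0.88, 0.33, 0.33]))
```

```text
turn [-0.449 -0.65  -0.1  ] min rows 6.639456745376575  shift in old axes [ 132.6  638.  -211.1] in new axes [  8.7 682.8  53.8] len 684.9489791110049
```

```bash
python3 -m creep '[0,0,0,-0.056,-0.081,-0.0125,0,0,0,-0.056,-0.081,-0.0125,0,0,0,-0.056,-0.081,-0.0125,0,0,0,-0.056,-0.081,-0.0125,0,0,0,-0.056,-0.081,-0.0125,0,0,0,-0.056,-0.081,-0.0125,0,0,0,-0.056,-0.081,-0.0125,0,0,0,-0.056,-0.081,-0.0125,0,0,0,0,0,0]' | sed -n 2,3p;python3 log.py
python3 -m creep '[0,34,3,0,0,0,0,34,3,0,0,0,0,34,3,0,0,0,0,34,3,0,0,0,0,34,3,0,0,0,0,34,3,0,0,0,0,34,3,0,0,0,0,34,3,0,0,0,0,34,3,0,0,0,0,34,3,0,0,0]' | sed -n 2,3p;python3 log.py
python3 -m creep '[0,34,3,0,0,0,0,34,3,0,0,0,0,34,3,0,0,0,0,34,3,0,0,0,0,34,3,0,0,0,0,34,3,0,0,0,0,34,3,0,0,0,0,34,3,0,0,0,0,34,3,0,0,0,0,34,3,0,0,0]' | sed -n 2,3p;python3 log.py
python3 - <<'E'
from h import *
from search import *
plan(*pose([0.75, 0.96, 0.53, 0.88, 0.33, 0.33]))
q=np.load('D.npy')[-1][:7]
for a in(0,25):
    G=Rt(a);Pg=cr(T,(-.004,0,.14))-.09*G[:,2]
    q1,e,n=mv(q,fk(q,par)[0],G);print(q1.round(2),e,n);q1,e,n=mv(q1,Pg+[0,0,.12],G);print(q1.round(2),e,n);q1,e,n=mv(q1,Pg,G);print(q1.round(2),e)
    plan(Pg+[0,0,.12],G)
E
```

```text
tool_pos: [0.6054, -0.0215, 0.3416]
orientation: [-0.18, 2.382, 0.493]
q [-1.08 -0.5   1.06  2.15 -0.06  0.57  1.84]
tool_pos: [0.5361, 0.3079, 0.4254]
orientation: [-0.183, 2.384, 0.491]
q [-0.66 -0.28 -0.    2.09  0.12  0.53  0.98]
tool_pos: [0.4661, 0.6319, 0.5072]
orientation: [-0.179, 2.381, 0.493]
q [-0.73  0.09 -0.56  1.6   0.69  0.91  0.17]
turn [-0.056 -0.101 -0.019] min rows 0.9780443901309779  shift in old axes [ 12.1   0.1 -44.4] in new axes [  7.5   2.8 -45.3] len 46.01417892662321
[-0.83  0.64 -0.52  0.59  0.33  1.96  0.46] 3.4170377305927554e-08 10
[ 0.22  0.31 -0.36  1.41  0.11  1.45  1.46] 9.198796151105428e-12 19
[ 0.22  0.36 -0.36  1.58  0.13  1.22  1.43] 2.496806487693238e-12
turn [0.382 0.713 0.118] min rows 6.811921674109439  shift in old axes [ -36.6 -703.8  -44. ] in new axes [-165.1 -668.3  157.2] len 706.1327046078768
[-0.89  0.42 -0.54  1.03  0.64  1.63  0.28] 1.6209727617243044e-10 6
[-0.09 -0.07  0.03  1.92  0.02  0.86  1.52] 1.364166070558717e-11 19
[-0.09  0.03  0.03  2.09  0.03  0.59  1.52] 7.827072323607354e-12
turn [0.391 0.283 0.032] min rows 4.0287370851820095  shift in old axes [  -2.4 -697.4  -61.6] in new axes [ -45.1 -668.3  203.9] len 700.1670440187208
```

```bash
python3 -m creep '[0,0,0,0.048,0.089,0.0148,0,0,0,0.048,0.089,0.0148,0,0,0,0.048,0.089,0.0148,0,0,0,0.048,0.089,0.0148,0,0,0,0.048,0.089,0.0148,0,0,0,0.048,0.089,0.0148,0,0,0,0.048,0.089,0.0148,0,0,0,0.048,0.089,0.0148,0,0,0,0,0,0]' | sed -n 2,3p;python3 log.py
python3 -m creep '[-7.5,-30.4,7.1,0,0,0,-7.5,-30.4,7.1,0,0,0,-7.5,-30.4,7.1,0,0,0,-7.5,-30.4,7.1,0,0,0,-7.5,-30.4,7.1,0,0,0,-7.5,-30.4,7.1,0,0,0,-7.5,-30.4,7.1,0,0,0,-7.5,-30.4,7.1,0,0,0,-7.5,-30.4,7.1,0,0,0,-7.5,-30.4,7.1,0,0,0,-7.5,-30.4,7.1,0,0,0]' | sed -n 2,3p;python3 log.py
python3 -m creep '[-7.5,-30.4,7.1,0,0,0,-7.5,-30.4,7.1,0,0,0,-7.5,-30.4,7.1,0,0,0,-7.5,-30.4,7.1,0,0,0,-7.5,-30.4,7.1,0,0,0,-7.5,-30.4,7.1,0,0,0,-7.5,-30.4,7.1,0,0,0,-7.5,-30.4,7.1,0,0,0,-7.5,-30.4,7.1,0,0,0,-7.5,-30.4,7.1,0,0,0,-7.5,-30.4,7.1,0,0,0,0,0,0,0,0,0]' | sed -n 2,3p;python3 log.py
python3 - <<'E'
from h import *
from search import *
q=np.load('D.npy')[-1][:7]
G=Rt(25);P=cr(T,(-.004,0,.14));Pg=P-.09*G[:,2]
q1,e,n=mv(q,fk(q,par)[0],G);print(q1.round(2),e,n);q1,e,n=mv(q1,Pg,G);print(q1.round(2),e)
q1,e,n=mv(q1,P+.019*G[:,2],G);print(q1.round(2),e);q1,e,n=mv(q1,P+.019*G[:,2]+[0,0,.085],G);print(q1.round(2),e)
plan(Pg,G)
E
```

```text
tool_pos: [0.4701, 0.631, 0.5]
orientation: [-0.031, 3.132, -0.008]
q [-0.83  0.64 -0.52  0.61  0.33  1.94  0.45]
tool_pos: [0.5607, 0.2967, 0.4274]
orientation: [-0.04, 3.123, 0.002]
q [-0.21  0.28 -0.51  1.3   0.14  1.58  0.89]
tool_pos: [0.6544, -0.0406, 0.3471]
orientation: [-0.03, 3.128, -0.002]
q [ 0.22  0.31 -0.34  1.41  0.11  1.43  1.47]
[ 0.31  0.03 -0.36  1.81  0.03  0.87  1.54] 8.838203480495938e-12 6
[ 0.3   0.05 -0.37  2.07  0.06  0.59  1.49] 3.4215572567566797e-10
[ 0.22  0.25 -0.32  2.09  0.25  0.39  1.31] 1.0420200060696872e-09
[ 0.29  0.15 -0.38  2.    0.14  0.58  1.42] 1.1561094184017904e-10
turn [-0.003 -0.423 -0.006] min rows 3.521267182701408  shift in old axes [ 45.8   8.7 124.9] in new axes [93.   8.7 95.2] len 133.36760930407294
```

```bash
python3 -m creep '[0,0,0,0,-0.085,-0.001,0,0,0,0,-0.085,-0.001,0,0,0,0,-0.085,-0.001,0,0,0,0,-0.085,-0.001,0,0,0,0,-0.083,-0.001,23,2.2,24,0,0,0,23,2.2,24,0,0,0,23,2.2,24,0,0,0,24,2,23,0,0,0,0,0,0,0,0,0,0,0,0,0,0,0]' 0.4 | sed -n 2,3p;python3 log.py
python3 - <<'E'
from h import *
G=Rt(25);P=cr(T,(-.004,0,.14));plan(P+.019*G[:,2],G)
E
```

```text
tool_pos: [0.6094, -0.0247, 0.2235]
orientation: [-0.046, 2.704, 0.014]
q [ 0.3   0.05 -0.38  2.07  0.06  0.59  1.49]
turn [0.006 0.001 0.007] min rows 0.0810465057625758  shift in old axes [  0.5  -9.  110.9] in new axes [  0.3  -8.3 110.9] len 111.24136227492019
```

```bash
python3 -m creep '[0,-2.5,27,0,0,0,0,-2.5,28,0,0,0,0,-2,28,0,0,0,0,-1,28,0.006,0,0.007,0,0,0,0,0,0,0,0,0,0,0,0]' 0.4 | sed -n 2,5p
python3 - <<'E'
from h import *
G=Rt(25);P=cr(T,(-.004,0,.14));plan(P+.019*G[:,2],G)
E
```

```text
tool_pos: [0.6586, -0.0308, 0.124]
orientation: [-0.035, 2.702, 0.009]
contact_force: [0.2, 0.9, 0.2]
finger_gap: 0.0566
turn [0.001 0.003 0.   ] min rows 0.024910998575566584  shift in old axes [ 2.7 -1.   0.1] in new axes [ 2.7 -1.   0.1] len 2.8801552880184027
```

Good. Now grip and lift about 88 mm (the stop is at 85).

```bash
python3 -m creep '[0,0,0,0,0,0,0,0,0,0,0,0,0,0,0,0,0,0,0,0,0,0,0,0,0,0,0,0,0,0,0,0,0,0,0,0,0,0,0,0,0,0]' 1 25 | tail -3
python3 -m creep '[-5.2,0,-11.1,0,0,0,-5.2,0,-11.1,0,0,0,-5.2,0,-11.1,0,0,0,-5.2,0,-11.1,0,0,0,-5.2,0,-11.1,0,0,0,-5.2,0,-11.1,0,0,0,-5.2,0,-11.1,0,0,0,0,0,0,0,0,0,0,0,0,0,0,0]' | sed -n 2,6p; python3 log.py
```

```text
contact_force: [-3.9, 10.5, 3.0]
finger_gap: 0.0136
grip_force: 25.0
tool_pos: [0.6573, -0.0315, 0.2094]
orientation: [-0.034, 2.702, 0.009]
contact_force: [-0.3, -0.1, 2.9]
finger_gap: 0.0006
grip_force: 1.3
q [ 0.28  0.15 -0.37  1.99  0.13  0.58  1.43]
```

Run:
```python
from h import *
snap('scene','s2.png');snap('top','t2.png')
a=cv2.imread('pics/s2.png');b=cv2.imread('pics/t2.png')
f=lambda im,x,y,w,h:cv2.resize(im[y:y+h,x:x+w],(400,400),interpolation=cv2.INTER_CUBIC)
cv2.imwrite('pics/c2.png',np.hstack([f(b,350,85,120,120),f(a,330,170,120,120)]))
```

```text
(no output)
```

View pics/c2.png

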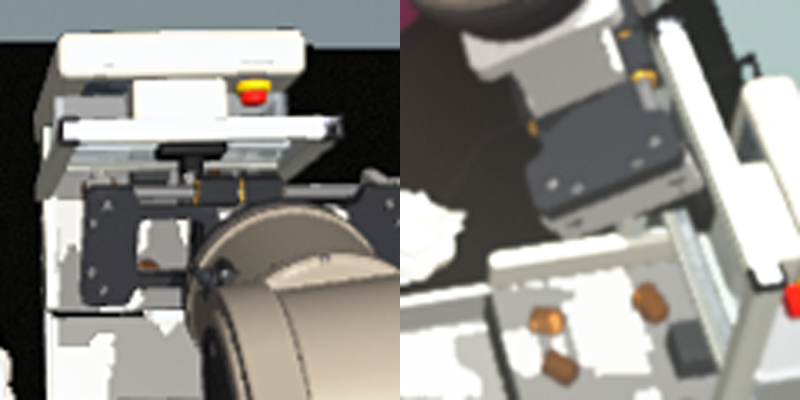

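Run:
```python
from h import *
for z in(.165,.2,.21,.22,.23,.24,.25):print(z,px('top',cr(T,(.010,0,z))).round(1),end=' ')
print()
for uv in((401.6,136),(406.4,129.4)):
    o,d=ray('top',uv); # intersect plane crusher x=.010
    n=np.array([np.cos(T[2]),np.sin(T[2]),0]);X=o+d*((T[:2]@n[:2]+.010-o@n)/(d@n));print(X)
for r in cams.cut_out('sash_pull','top')[:2]+cams.cut_out('sash','scene')[:2]:print(r['conf'],r['box'])
```

```text
0.165 [402.7 139.4] 0.2 [405.5 136.2] 0.21 [406.3 135.3] 0.22 [407.1 134.3] 0.23 [408.  133.3] 0.24 [408.9 132.3] 0.25 [409.8 131.3] 
[ 0.6619473  -0.02267459  0.20257046]
[ 0.66190718 -0.02109972  0.26819992]
0.94 [373.1, 128.2, 67.2, 9.5]
0.93 [401.5, 193.9, 32.2, 88.2]
```

The sash looks mostly but not fully raised, and the fingers slipped off the fin. I'll open, back off and measure the pull.

```bash
python3 -m creep '[0,0,-30,0,0,0,0,0,-30,0,0,0,0,0,-30,0,0,0,0,0,0,0,0,0,0,0,0,0,0,0]' 0.4 | sed -n 2,5p
python3 - <<'E'
from h import *
snap('scene','s3.png');snap('top','t3.png')
for c in('scene','top'):
    for q in('sash_pull','sash'):
        for r in cams.cut_out(q,c)[:1]:print(c,q,round(r['conf'],2),r['box'])
a=cv2.imread('pics/s3.png');b=cv2.imread('pics/t3.png')
f=lambda im,x,y,w,h:cv2.resize(im[y:y+h,x:x+w],(400,400),interpolation=cv2.INTER_CUBIC)
cv2.imwrite('pics/c3.png',np.hstack([f(b,365,105,80,80),f(a,380,170,100,100)]))
for h in(.14,.2,.21,.22,.225):
    print(h,[((px('top',cr(T,(-.018,y,h+dz)))-[365,105])*5).round().tolist() for y,dz in((0,.011),)],[((px('scene',cr(T,(-.020,y,h)))-[380,170])*4).round().tolist() for y in(0.007,)], 'edge',[((px('scene',cr(T,(.025,y,h-.075)))-[380,170])*4).round().tolist() for y in(0.06,-.06)])
E
```

```text
tool_pos: [0.6193, -0.033, 0.292]
orientation: [-0.033, 2.7, 0.008]
contact_force: [0.2, -0.6, -0.5]
finger_gap: 0.0306
scene sash_pull 0.76 [397.9, 197.2, 37.4, 83.8]
scene sash 0.65 [396.2, 196.0, 39.2, 82.0]
top sash_pull 0.72 [371.1, 127.3, 67.4, 20.7]
top sash 0.88 [371.5, 126.0, 68.0, 20.4]
0.14 [[184.0, 237.0]] [[46.0, 332.0]] edge [[89.0, 317.0], [156.0, 522.0]]
0.2 [[208.0, 214.0]] [[60.0, 257.0]] edge [[103.0, 248.0], [176.0, 458.0]]
0.21 [[212.0, 210.0]] [[62.0, 244.0]] edge [[106.0, 236.0], [179.0, 446.0]]
0.22 [[217.0, 206.0]] [[65.0, 231.0]] edge [[108.0, 224.0], [182.0, 435.0]]
0.225 [[219.0, 203.0]] [[66.0, 224.0]] edge [[110.0, 218.0], [184.0, 429.0]]
```

View pics/c3.png

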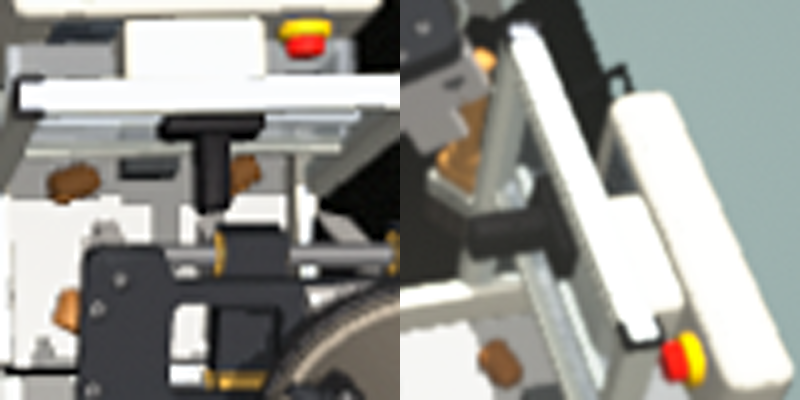

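The fin tip is at scene crop (468,235) and top (210,212), which puts the pull at z≈0.215. The sash is up about 74 mm and needs another 10 or so. Regripping harder.

Run:
```python
from h import *
G=Rt(25);P=cr(T,(-.003,0,.213));plan(P+.019*G[:,2],G);print(cur()[2]['time_s'],(G.T@[0,0,14]).round(1))
```

```text
turn [ 0.001  0.001 -0.001] min rows 0.01530980300266211  shift in old axes [  4.7  -0.3 100.8] in new axes [  4.6  -0.2 100.8] len 100.91420812015205
16.3667 [ -5.9   0.  -12.7]
```

```bash
python3 -m creep '[0,0,0,0,0,0,0,0,0,0,0,0,1,0,25,0,0,0,1.2,0,25,0,0,0,1.2,0,25,0,0,0,1.2,0,25.8,0,0,0,0,0,0,0,0,0,0,0,0,0,0,0]' 0.4 | sed -n 2,5p
python3 -m creep '[0,0,0,0,0,0,0,0,0,0,0,0,0,0,0,0,0,0,0,0,0,0,0,0,0,0,0,0,0,0,0,0,0,0,0,0,0,0,0,0,0,0]' 1 55 | tail -5
python3 -m creep '[-0.8,0,-1.8,0,0,0,-0.8,0,-1.8,0,0,0,-0.8,0,-1.8,0,0,0,-0.8,0,-1.8,0,0,0,-0.8,0,-1.8,0,0,0,0,0,0,0,0,0]' | tail -5
python3 -m creep '[-0.8,0,-1.8,0,0,0,-0.8,0,-1.8,0,0,0,-0.8,0,-1.8,0,0,0,0,0,0,0,0,0]' | tail -5
```

```text
tool_pos: [0.657, -0.0313, 0.196]
orientation: [-0.035, 2.705, 0.01]
contact_force: [-0.8, 0.1, 0.3]
finger_gap: 0.0564
tool_pos: [0.6578, -0.0301, 0.1976]
orientation: [-0.035, 2.702, 0.011]
contact_force: [-4.0, 11.2, 1.9]
finger_gap: 0.0132
grip_force: 46.6
tool_pos: [0.6548, -0.0301, 0.2018]
orientation: [-0.036, 2.71, 0.012]
contact_force: [23.4, 7.3, -48.6]
finger_gap: 0.0129
grip_force: 54.9
tool_pos: [0.6532, -0.0303, 0.2065]
orientation: [-0.036, 2.714, 0.012]
contact_force: [15.0, 7.7, -44.7]
finger_gap: 0.0109
grip_force: 54.6
```

A firm stop: over 45 N downward resists after about 4 mm, so the sash is at its stop. Releasing.

```bash
python3 -m creep '[0,0,0,0,0,0,0,0,0,0,0,0,0,0,0,0,0,0,0,0,0,0,0,0,0,0,-10,0,0,0,0,0,-30,0,0,0,0,0,-35,0,0,0,0,0,-35,0,0,0,0,0,-35,0,0,0,0,0,0,0,0,0]' 0 20 | tail -5
python3 - <<'E'
from h import *
print(readout.read_state()['time_s'])
snap('scene','s4.png');snap('top','t4.png')
a=cv2.imread('pics/s4.png');b=cv2.imread('pics/t4.png')
f=lambda im,x,y,w,h:cv2.resize(im[y:y+h,x:x+w],(400,400),interpolation=cv2.INTER_CUBIC)
cv2.imwrite('pics/c4.png',np.hstack([f(b,365,105,80,80),f(a,380,170,100,100)]))
# shift of the pull by template matching between s0/s3/s4
for c,fs,t in(('scene',('s0','s3','s4'),(388,212,40,90)),):
    g=[cv2.Canny(cv2.imread(f'pics/{k}.png')[170:300,380:450],60,150) for k in fs]
for k in('s0','s3','s4'):
    im=cv2.imread(f'pics/{k}.png').astype(int);sub=im[190:275,390:425].max(2);ys,xs=np.nonzero(sub<45);print(k,len(ys),(xs.mean()+390,ys.mean()+190) if len(ys) else 0)
E
```

```text
tool_pos: [0.5961, -0.0332, 0.3527]
orientation: [-0.034, 2.693, 0.007]
contact_force: [0.9, 0.5, 0.9]
finger_gap: 0.0744
grip_force: 0.0
19.2833
s0 316 (np.float64(403.47151898734177), np.float64(228.4746835443038))
s3 33 (np.float64(420.0), np.float64(208.33333333333334))
s4 197 (np.float64(404.51269035532994), np.float64(218.62436548223351))
```

View pics/c4.png

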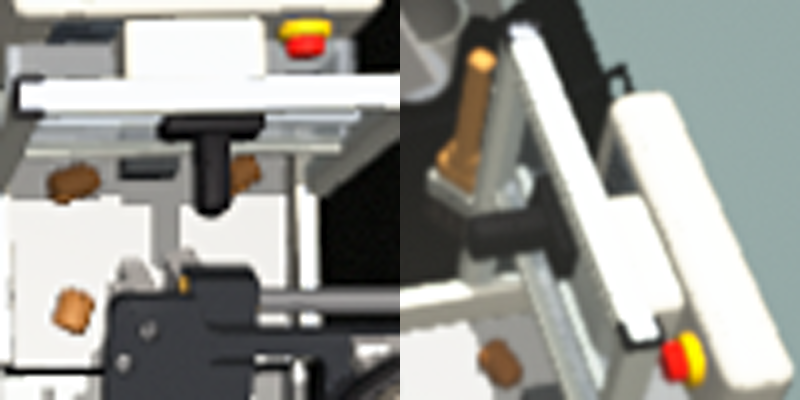

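Run:
```python
from h import *
def up(k):return cv2.resize(cv2.imread(f'pics/{k}.png'),None,fx=4,fy=4,interpolation=cv2.INTER_CUBIC)
for a,b,bx in(('s4','s0',(397,217,24,24)),('s0','s4',(393,242,26,22)),('t4','t0',(397,127,20,22)),('t0','t4',(393,134,20,22)),('s3','s4',(397,217,24,24))):
    A,B=up(a),up(b);x,y,w,h=[4*v for v in bx];r=cv2.matchTemplate(B,A[y:y+h,x:x+w],cv2.TM_CCOEFF_NORMED)
    y0,x0=y-160,x-80;y1,x1=y+160,x+80;s=r[y0:y1,x0:x1];i=np.unravel_index(s.argmax(),s.shape);print(a,b,s.max().round(3),(i[1]-80)/4,(i[0]-160)/4)
for z in(0,.07,.078,.085):print(z,(px('scene',cr(T,(0,0,.14+z)))-px('scene',cr(T,(0,0,.14)))).round(1),(px('top',cr(T,(0,0,.14+z)))-px('top',cr(T,(0,0,.14)))).round(1))
# sash lower edge columns: dark/light profile along guide in scene s4
```

```text
s4 s0 0.725 -5.0 22.75
s0 s4 0.77 6.0 -23.0
t4 t0 0.742 -6.0 6.5
t0 t4 0.75 6.0 -6.25
s3 s4 1.0 0.0 0.0
0 [0. 0.] [0. 0.]
0.07 [  4.8 -22. ] [ 5.5 -5.9]
0.078 [  5.3 -24.7] [ 6.2 -6.6]
0.085 [  5.9 -27.1] [ 6.8 -7.3]
```

Run:
```python
from h import *
def dark(k,c,box):
    im=cv2.imread(f'pics/{k}.png');x,y,w,h=box;sub=cv2.resize(im[y:y+h,x:x+w],None,fx=4,fy=4,interpolation=cv2.INTER_CUBIC).max(2)
    print(k);[print(''.join('#' if v<50 else '+' if v<90 else '.' for v in r[::2])) for r in sub[::4]]
dark('s4','scene',(392,215,30,28));dark('t4','top',(394,125,28,28))
for s,t in(((397,228.8),(407.2,146.5)),((397,226),(407.2,147.5)),((393.6,251.4),(401.8,152.5))):
    X,e=tri(s,t);print(X.round(4),round(e,4))
```

```text
s4
............................................+#####++........
............................................+##+###++.......
...........................................++##++##+++......
...........................................+####++##+++.....
..........................................+#####+++##+++....
.........................................++######++###++....
++......................................++############+++...
+++++.................................++++++++#########+++..
++++++++...............+++++++++++++++++++++++++####+###++..
+++++++++++++++++++++++++++++++++++++++++++++++++####+#+#+++
++++#+++++++++++++++++++++++++++++++++++++++++++++###+++#+++
+++++++++++#+++++++++++++++++++++++++++++++++++++####+++##++
+++++++++++##+++++++++++++++++++++++++++++++##########+++++#
###+#+++++####+++++++++++++++++++++###################++++##
######+++#######++++++++################################++##
#######++################################################++#
#######+++###############################################+++
######+++++###############################+++++++###########
[... 1605 characters left out ...]
###+++++####++....................
....................+####+++++####+.....................
....................+####+++++####+.....................
...................++####++++#####+.....................
....................+#############......................
.....................+#########+........................
........................+++++...........................
........................................................
........................................................
........................................................
........................................................
[ 0.6331 -0.031   0.2243] 0.0028
[ 0.6311 -0.03    0.2311] 0.0
[ 0.6332 -0.0317  0.1548] 0.0003
```

Triangulated, the fin tip is now at z = 0.224, against 0.225 for fully up, and the hard stop agrees. The sash is up. Next, the brush pose.

Run:
```python
from h import *
from scipy.optimize import least_squares
a=snap('scene');b=snap('top')
def mask(im,x,y,w,h):
    s=im[y:y+h,x:x+w].astype(int);m=(s[...,0]>s[...,2]+35)&(s[...,1]>s[...,2]+12)&(s[...,1]<s[...,0]);ys,xs=np.nonzero(m);return xs+x,ys+y
for c,im,bx in(('scene',a,(300,95,40,65)),('top',b,(228,172,40,28))):
    xs,ys=mask(im,*bx);print(c,len(xs),xs.min(),xs.max(),ys.min(),ys.max())
    if c=='scene':
        for r in range(ys.min(),ys.max()+1,3):print(r,xs[ys==r].min(),xs[ys==r].max(),end=' | ')
    else:
        for r in range(xs.min(),xs.max()+1,2):print(r,ys[xs==r].min(),ys[xs==r].max(),end=' | ')
    print()
rim=[]
m=((b[...,0].astype(int)>150)&(b[...,1]<70)&(b[...,2]>70));ys,xs=np.nonzero(m[160:215,215:275]);print('rim',xs.min()+215,xs.max()+215,ys.min()+160,ys.max()+160)
for c,im in(('scene',a),('top',b)):
    for r in cams.cut_out('jug',c)[:1]:print(c,r['conf'],r['box'])
s=4
A=cv2.resize(b[165:215,215:285],None,fx=7,fy=7,interpolation=cv2.INTER_CUBIC);B=cv2.resize(a[95:185,285:350],None,fx=4,fy=4,interpolation=cv2.INTER_CUBIC)
h=max(len(A),len(B));P=np.zeros((h,A.shape[1]+B.shape[1],3),np.uint8);P[:len(A),:A.shape[1]]=A;P[:len(B),A.shape[1]:]=B;cv2.imwrite('pics/c5.png',P[:,:,::-1]);print(P.shape)
```

```text
scene 160 315 322 125 151
125 319 320 | 128 316 321 | 131 316 321 | 134 316 321 | 137 316 321 | 140 316 321 | 143 316 321 | 146 316 321 | 149 316 322 | 
top 153 234 256 181 192
234 181 187 | 236 181 187 | 238 181 187 | 240 182 190 | 242 183 191 | 244 184 191 | 246 185 191 | 248 186 192 | 250 187 192 | 252 187 192 | 254 188 192 | 256 189 191 | 
rim 220 274 164 211
scene 0.88 [297.2, 122.0, 36.8, 60.9]
top 0.83 [219.3, 161.1, 59.0, 50.8]
(360, 750, 3)
```

View pics/c5.png

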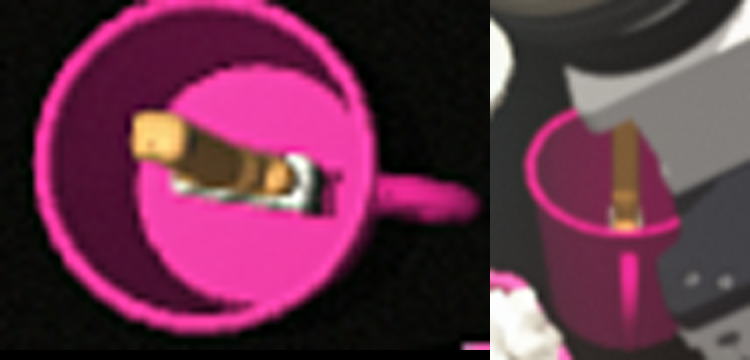

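The crop shows the brush inside the jug. Its handle end is at top px ≈(237.4,184.3), the ferrule centre at ≈(250,190.7), and its width is turned about −11° from world y. The jug floor is centred at ≈(250.4,191.1).

Run:
```python
from h import *
from scipy.optimize import least_squares
print('rim',atz('top',(244.3,188.6),.112),'floor',atz('top',(250.4,191.1),.005))
# fit tip xy (z free near .008), lean lx,ly
def pt(x,s): d=np.array([x[2],x[3],1]);d/=np.linalg.norm(d);return np.array([x[0],x[1],.007])+d*s
def f(x):
    r=list(px('top',pt(x,.202))-[237.4,184.3])+list(px('top',pt(x,.050))-[250,190.7])
    e=px('scene',pt(x,.202))-[318.9,107.0];r+=list(e);r+=[px('scene',pt(x,.10))[0]-318.7]
    return r
r=least_squares(f,[.545,.32,0,0]);x=r.x;print(x.round(4),np.round(r.fun,1));g=pt(x,.150);print('grip',g,'end',pt(x,.202),'tip',pt(x,0))
np.save('brush.npy',x)
```

```text
rim [0.54495196 0.33969886 0.112     ] floor [0.54748116 0.34361324 0.005     ]
[ 0.5444  0.3358  0.0087 -0.0061] [ 1.  -0.   0.  -0.1 -0.1 -1.5 -0.2]
grip [0.54566782 0.33485846 0.15699154] end [0.54612012 0.33454151 0.20898861] tip [0.54436313 0.33577276 0.007     ]
```

```bash
python3 log.py
python3 - <<'E'
from h import *
from search import *
q=np.load('D.npy')[-1][:7];G=Rt(0,-.19);x=np.load('brush.npy');P=np.array([.5457,.335,.245])
q1,e,n=mv(q,fk(q,par)[0],G);print(q1.round(2),e,n);q1,e,n=mv(q1,P,G);print(q1.round(2),e,n);q2,e,n=mv(q1,P-[0,0,.107],G);print(q2.round(2),e,n)
plan(P,G)
E
```

```text
q [ 0.35 -0.07 -0.38  1.92 -0.03  0.86  1.58]
[ 0.28  0.22 -0.4   1.53  0.09  1.4   1.25] 7.616680691075642e-13 6
[-0.22  0.37 -0.57  1.58  0.21  1.26  0.56] 5.137106429690907e-12 11
[-0.24  0.45 -0.55  1.7   0.27  1.07  0.51] 1.7217407965198576e-12 4
turn [0.049 0.436 0.212] min rows 4.056836603066679  shift in old axes [ 78.3 369.2  72.2] in new axes [118.4 352.2  98. ] len 384.28917012078995
```

```bash
python3 -m creep '[0,0,0,0.01,0.087,0.0425,0,0,0,0.01,0.087,0.0425,0,0,0,0.01,0.087,0.0425,0,0,0,0.01,0.087,0.0425,0,0,0,0.01,0.087,0.0425,0,0,0,0,0,0]' 0.2 | sed -n 2,3p
python3 -m creep '[10,29.3,8.1,0,0,0,10,29.3,8.1,0,0,0,10,29.3,8.1,0,0,0,10,29.3,8.1,0,0,0,10,29.3,8.1,0,0,0,10,29.3,8.1,0,0,0,10,29.3,8.1,0,0,0,10,29.3,8.1,0,0,0,10,29.3,8.1,0,0,0,10,29.3,8.1,0,0,0,10,29.3,8.1,0,0,0,0,0,0,0,0,0]' | sed -n 2,3p;
python3 -m creep '[6,30,7,0,0,0,0,0,0,0,0,0,0,0,0,0,0,0]' | sed -n 1,5p;python3 log.py
python3 - <<'E'
from h import *
plan(np.array([.5457,.335,.138]),Rt(0,-.19))
E
```

```text
tool_pos: [0.597, -0.0333, 0.3408]
orientation: [-0.303, -3.119, 0.001]
tool_pos: [0.5457, 0.31, 0.2518]
orientation: [-0.288, -3.127, -0.0]
time_s: 21.33
tool_pos: [0.5478, 0.3358, 0.246]
orientation: [0.295, 3.127, -0.002]
contact_force: [-0.3, -0.9, -0.2]
finger_gap: 0.0755
q [-0.22  0.37 -0.57  1.57  0.21  1.26  0.56]
turn [-0.001  0.001  0.002] min rows 0.02173811622669176  shift in old axes [  2.  -1. 108.] in new axes [  1.9  -1.2 108. ] len 107.98261812263237
```

```bash
python3 -m creep '[0.5,-0.3,27,0,0,0,0.5,-0.3,27,0,0,0,0.5,-0.3,27,0,0,0,0.5,-0.3,27,0,0,0,0,0,0,0,0,0,0,0,0,0,0,0]' | sed -n 2,5p
python3 -m creep '[0,0,0,0,0,0,0,0,0,0,0,0,0,0,0,0,0,0,0,0,0,0,0,0,0,0,0,0,0,0,0,0,0,0,0,0,0,0,0,0,0,0,0,0,0,0,0,0,0,0,0,0,0,0]' 1 40 | sed -n 2,6p
python3 -c "
from h import *
plan(np.array([.5457,.335,.138]),Rt(0,-.19))
print(readout.read_state()['wrist_torque'])"
```

```text
tool_pos: [0.5466, 0.3323, 0.1389]
orientation: [0.3, 3.127, -0.004]
contact_force: [-0.5, 0.7, 1.3]
finger_gap: 0.0755
tool_pos: [0.547, 0.3336, 0.1394]
orientation: [0.3, 3.125, -0.002]
contact_force: [1.5, 1.6, -2.1]
finger_gap: 0.0186
grip_force: 11.7
turn [-0.001  0.002 -0.001] min rows 0.023815224132104185  shift in old axes [1.6 1.2 1.4] in new axes [1.6 1.2 1.4] len 2.4144029855296436
[ 0.65676572 -0.50314592 -0.00736759]
```

```bash
python3 -m creep '[0,0,-20,0,0,0,0,0,-35,0,0,0,0,0,-35,0,0,0,0,0,-35,0,0,0,0,0,-30,0,0,0,0,0,0,0,0,0,0,0,0,0,0,0]' | sed -n 2,6p; python3 log.py
python3 - <<'E'
from h import *
from search import *
c,s=np.cos(T[2]),np.sin(T[2])
loc=lambda X:(round((c*(X[0]-T[0])+s*(X[1]-T[1]))*1e3,1),round((-s*(X[0]-T[0])+c*(X[1]-T[1]))*1e3,1))
im=snap('top');snap('scene','s6.png');cv2.imwrite('pics/t6.png',im[:,:,::-1])
hsv=cv2.cvtColor(im,cv2.COLOR_RGB2HSV)
m=((hsv[...,0]<18)&(hsv[...,1]>100)&(hsv[...,2]>50)).astype(np.uint8);m[:125]=0;m[205:]=0;m[:,:355]=0;m[:,435:]=0
n,l,st,ce=cv2.connectedComponentsWithStats(m)
for i in range(1,n):
    if st[i][4]>4:
        x,y,w,h,a=st[i];print('px',ce[i].round(1),'area',a,'c',loc(atz('top',ce[i],.055)),'front',loc(atz('top',(x+w/2-.5,y+h-.5),.05)),'rear',loc(atz('top',(x+w/2-.5,y-.5),.058)))
q=np.load('D.npy')[-1][:7]
LT=.134
for y in(.043,-.043):
    qq=q
    for x,z,a in((-.10,.16,0),(-.09,.10,30),(-.03,.073,32),(.035,.073,32),(.062,.054,32),(.03,.05,28),(-.03,.05,20),(-.075,.05,12)):
        R=Rt(a);P=cr(T,(x,y,z))-LT*R[:,2];
        if x<-.05: qq,e,n1=mv(qq,P,R)
        else: qq,e,n1=mv(qq,P,R)
        print(x,a,qq.round(2),round(e,1),n1)
E
```

```text
tool_pos: [0.5472, 0.3343, 0.2959]
orientation: [0.299, 3.123, 0.0]
contact_force: [-0.1, 1.2, -2.1]
finger_gap: 0.0176
grip_force: 40.0
q [-0.21  0.34 -0.58  1.5   0.19  1.35  0.57]
px [413.1 139.2] area 37 c (np.float64(32.6), np.float64(-46.5)) front (np.float64(22.3), np.float64(-48.4)) rear (np.float64(41.4), np.float64(-47.1))
px [379.2 141.3] area 56 c (np.float64(27.4), np.float64(40.2)) front (np.float64(17.5), np.float64(38.9)) rear (np.float64(36.7), np.float64(39.7))
px [411.3 162. ] area 43 c (np.float64(-26.4), np.float64(-40.8)) front (np.float64(-34.6), np.float64(-42.3)) rear (np.float64(-17.8), np.float64(-41.0))
px [379.4 166.8] area 50 c (np.float64(-38.3), np.float64(40.4)) front (np.float64(-49.7), np.float64(39.7)) rear (np.float64(-27.7), np.float64(40.5))
px [393.3 166.9] area 43 c (np.float64(-38.7), np.float64(5.0)) front (np.float64(-49.9), np.float64(4.0)) rear (np.float64(-27.8), np.float64(4.9))
-0.1 0 [ 0.27  0.16 -0.46  1.71  0.07  1.29  1.39] 0.0 10
-0.09 30 [ 0.32 -0.22 -0.45  2.35 -0.07  0.47  1.5 ] 0.0 7
-0.03 32 [ 0.39 -0.06 -0.56  2.32  0.14  0.33  1.31] 0.0 3
0.035 32 [ 0.39  0.07 -0.57  2.2   0.34  0.35  1.14] 0.0 3
0.062 32 [ 0.34  0.14 -0.53  2.17  0.48  0.33  1.01] 0.0 2
0.03 28 [ 0.39  0.13 -0.59  2.15  0.35  0.42  1.14] 0.0 2
-0.03 20 [ 0.44  0.1  -0.63  2.1   0.19  0.62  1.28] 0.0 3
-0.075 12 [ 0.44  0.13 -0.63  2.03  0.15  0.81  1.33] 0.0 3
-0.1 0 [ 0.37  0.17 -0.4   1.69  0.07  1.29  1.56] 0.0 12
-0.09 30 [ 0.44 -0.19 -0.32  2.33 -0.27  0.48  1.91] 0.0 7
-0.03 32 [ 0.44 -0.05 -0.37  2.31 -0.2   0.33  1.84] 0.0 3
0.035 32 [ 0.41  0.07 -0.38  2.19 -0.02  0.33  1.65] 0.0 3
0.062 32 [ 0.37  0.14 -0.36  2.16  0.07  0.29  1.56] 0.0 2
0.03 28 [ 0.38  0.12 -0.37  2.15  0.05  0.39  1.58] 0.0 2
-0.03 20 [ 0.39  0.1  -0.37  2.1   0.03  0.61  1.6 ] 0.0 3
-0.075 12 [ 0.37  0.12 -0.36  2.03  0.05  0.8   1.58] 0.0 3
```

Run:
```python
from h import *
p,Q,s=cur()
tip=p+.134*Q[:,2]
for c,k in(('scene','s6'),('top','t6')):
    for n,d in(('tip',0),('ferr top',.054),('grip',.150)):print(c,n,px(c,tip-d*Q[:,2]).round(1),end=' ')
    u=px(c,tip-.03*Q[:,2]).round().astype(int);im=cv2.imread(f'pics/{k}.png');x,y=u-[20,18];print('origin',x,y)
    sub=im[y:y+36,x:x+40].astype(int)
    for r in sub:
        print(''.join('W' if v.min()>150 else 'w' if v.min()>95 and v.max()-v.min()<40 else 'M' if v[2]>v[1]+60 and v[0]>v[1]+30 else 'o' if v[2]>v[0]+35 else '#' if v.max()<50 else '.' for v in r))
```

```text
scene tip [319.1 122.9] scene ferr top [319.  104.4] scene grip [318.8  68. ] origin 299 95
###############.ooooooo.################
###############.ooooooo.################
###############.ooooooo.################
###############.ooooooo.################
###############.ooooooo..###############
###############oooooooo..####....#######
###############oooooooo..#..wwWWWw.#####
###############oooooooo...wWWWWWWWww.###
###############oooooooowwWWWWWWWWWWWw..#
###############.oooooo.wWWWWWWWWWWWWWWw.
##############..oooooo.wWWWWWWWWWWWWWWWw
##############..oooooo.wWWWWWWWWWWWWWWWW
##############..oooooo.wWWWWWWWWWWWWWWWW
##############.woooooo.wWWWWWWWWWWWWWWWW
#############..w..oo..wwWWWWWWWWWWWWWWWW
#############.wwwwwwwwwWWWWWWWWWWWWWWWWW
############...wwwwwwwwwWWWWWWWWWWWWWWWW
###########.wwwwwwwwwwwwWWWWWWWWWWWWWWWW
###########wWWWwwww....wWWWWWWWWWWWWWWWW
###########wWWWw.......wWWWWWWWWWWWWWWWW
###########wWWWw......wWWWWWWWWWWWWWWWWW
###########wWWWw......wWWWWWWWWWWWWWWWWW
##########.wWWWw......wWWWWWWWWWWWWWWWWW
##########.WWWWw......wWWWWWWWWWWWWWWWWW
##########wWWWWw.......w
[... 1330 characters left out ...]
.#M
Wwwwwwwwwwwwwwwwwwwwwwwwwwwwwww........M
WWwwwwwwwwwwwwwwwwwwwwwwwwwwwwww........
WWwwwwwwwwwwwwwwwwwwwwwwwwwwwwwww.......
WWWwwwwwwwwwwwwwwwwwwwwwwwwwwwwwww......
WWWWwwwwwwwwwwwwwwwwwwwwwwwwwwwwwww.....
WWWWWWwwwwwwwwwwwwwwwwwwwwwwwwwwwwww....
WWWWWWwwwwwwwwwwwwwwwwwwwwwwwwwwwwwww...
WWWWWWWwwwwwwwwwwwwwwwwwwwwwwwwwwwwww...
WWWWWWWWwwwwwwwwwwwwwwwwwwwwwwwwwwwwww..
WWWWWWWWWwwwwwwwwwwwwwwwwwwwwwwwwwwwwwww
WWWWWWWWWwwwwwwwwwwwwwwwwwwwwwwwwwwwwwww
WWWWWWWWWWWwwwwwwwwwwwwwwwwwwwwwwwwwwwww
WWWWWWWWWWWWwwwwwwwwwwwwwwwwwwwwwwwwwwww
WWWWWWWWWWWWwwwwwwwwwwwwwwwwwwwwwwwwwwww
WWWWWWWWWWWWWWwwwwwwwwwwwwwwwwwwwwwwwwww
WWWWWWWWWWWWWWWwwwwwwwwwwwwwwwwwwwwwwwww
WWWWWWWWWWWWWWWwwwwwwwwwwwwwwwwwwwwwwwww
```

```bash
cat >> h.py <<'E'
def tipplan(x,y,z,a,LT=.134):
    R=Rt(a);plan(cr(T,(x,y,z))-LT*R[:,2],R)
E
python3 -c "
from h import *
tipplan(-.10,.043,.16,0)
p,Q,s=cur();R=Rt(30);print('then',(R.T@(cr(T,(-.05,.043,.085))-.134*R[:,2]-cr(T,(-.1,.043,.16))+.134*Rt(0)[:,2])*1e3).round(1),s['time_s'])"
```

```text
turn [-0.002  0.001 -0.217] min rows 1.8047534053272944  shift in old axes [-6.64e+01 -3.18e+02  1.00e-01] in new axes [   3.5 -324.9   -0.7] len 324.88640052466394
then [61.2  0.  72. ] 23.2667
```

```bash
python3 -m creep '[0,0,0,0,0,-0.0725,0,0,0,0,0,-0.0725,0,0,0,0,0,-0.0725,0.3,-29.5,0,0,0,0,0.3,-29.5,0,0,0,0,0.3,-29.5,0,0,0,0,0.3,-29.5,0,0,0,0,0.3,-29.5,0,0,0,0,0.3,-29.5,0,0,0,0,0.3,-29.5,0,0,0,0,0.3,-29.5,0,0,0,0,0.3,-29.5,0,0,0,0]' | sed -n 2,3p
python3 -m creep '[0.3,-29.5,0,0,0,0,0.3,-29.5,0,0,0,0,0,0,0,0,-0.087,0,0,0,0,0,-0.087,0,0,0,0,0,-0.087,0,0,0,0,0,-0.087,0,0,0,0,0,-0.087,0,0,0,0,0,-0.087,0,0,0,0,0,0,0,0,0,0,0,0,0]' | sed -n 2,5p; python3 log.py
python3 -c "
from h import *
tipplan(-.05,.043,.085,30)"
```

```text
tool_pos: [0.5501, 0.0665, 0.2933]
orientation: [0.041, -3.141, 0.003]
tool_pos: [0.5503, 0.0088, 0.2936]
orientation: [-0.035, 2.62, 0.006]
contact_force: [0.6, 0.3, -1.2]
finger_gap: 0.0176
q [ 0.34 -0.18 -0.45  2.14 -0.04  0.65  1.5 ]
turn [-0.002 -0.002  0.002] min rows 0.02772901259567466  shift in old axes [60.1 -0.1 72.2] in new axes [60.3 -0.3 72. ] len 93.93673275704684
```

```bash
python3 -m creep '[15,0,18,0,0,0,15,0,18,0,0,0,15,0,18,0,0,0,15,0,18,0,0,0,0,0,0,0,-0.035,0,0,0,0,0,0,0]' | sed -n 2,5p; python3 log.py
python3 -c "
from h import *
tipplan(.042,.043,.073,32)
R=Rt(32);print('down',(R.T@(cr(T,(.060,.043,.050))-cr(T,(.042,.043,.073)))*1e3).round(1))"
```

```text
tool_pos: [0.5349, 0.0088, 0.2001]
orientation: [-0.035, 2.587, 0.009]
contact_force: [0.9, 0.2, -1.2]
finger_gap: 0.0177
q [ 0.36 -0.12 -0.51  2.32  0.05  0.37  1.39]
turn [-0.    -0.004  0.001] min rows 0.03377373962320139  shift in old axes [-67.   -0.8  57.3] in new axes [-66.8  -0.7  57.6] len 88.2096069330991
down [-3.1  0.  29. ]
```

```bash
python3 -m creep '[-16.7,-0.2,14.4,0,0,0,-16.7,-0.2,14.4,0,0,0,-16.7,-0.2,14.4,0,0,0,-16.7,-0.2,14.4,0,0,0,0,0,0,0,0,0]' | sed -n 2,4p
python3 -m creep '[-1,0,10,0,0,0,-1,0,10,0,0,0,-1,0,9,0,0,0,0,0,0,0,0,0,0,0,0,0,0,0]' | sed -n 2,5p; python3 log.py
python3 -c "
from h import *
tipplan(.060,.043,.047,32)"
```

```text
tool_pos: [0.6274, 0.0102, 0.1892]
orientation: [-0.033, 2.583, 0.009]
contact_force: [-1.6, -0.8, -1.1]
tool_pos: [0.6416, 0.0107, 0.1661]
orientation: [-0.034, 2.584, 0.008]
contact_force: [-0.1, 0.3, -0.8]
finger_gap: 0.0175
q [ 0.32  0.14 -0.52  2.17  0.48  0.32  1.01]
turn [-0.001 -0.001  0.001] min rows 0.016676371721912622  shift in old axes [4.1 0.1 3.8] in new axes [4.1 0.1 3.8] len 5.645706924288835
```

```bash
python3 -m creep '[1.3,0,2.1,0,0,0,1.3,0,2.1,0,0,0,0,0,0,0,0,0,0,0,0,0,0,0]' | sed -n 2,4p
cat >> h.py <<'E'
def path(W,LT=.134):
    p,Q,s=cur();out=[]
    for x,y,z,a in W:
        R=Rt(a);P=cr(T,(x,y,z))-LT*R[:,2];d=Q.T@(P-p)*1e3;r=Rn.from_matrix(Q.T@R).as_rotvec();out.append('%.1f,%.1f,%.1f,0,%.3f,0'%(*d,r[1]));p,Q=P,R
    print(', '.join(out))
def where(LT=.134):
    p,Q,s=cur();X=p+LT*Q[:,2]-np.r_[T[:2],0];c,w=np.cos(T[2]),np.sin(T[2]);a=np.degrees(np.arctan2(np.hypot(*Q[:2,2]),-Q[2,2]))
    print('tip',[round(v*1e3,1) for v in(c*X[0]+w*X[1],-w*X[0]+c*X[1],X[2])],'a',round(a,1),'F',s['contact_force'].round(1),'t',round(s['time_s'],2))
E
python3 -c "
from h import *
where()
bz=lambda a:.045+.008*np.sin(np.radians(a))-.002
xs=np.linspace(.052,-.092,17);aa=[32-20*max(0,min(1,(.01-x)/.075)) for x in xs]
path([(x,.043,bz(a),a) for x,a in zip(xs,aa)])"
```

```text
tool_pos: [0.6416, 0.0106, 0.162]
orientation: [-0.035, 2.581, 0.007]
contact_force: [0.5, 0.5, 2.7]
tip [np.float64(61.7), np.float64(42.7), np.float64(48.5)] a 32.1 F [0.5 0.5 2.7] t 26.77
8.6,0.2,-4.1,0,0.002,0, 7.6,0.0,-4.8,0,0.000,0, 7.6,0.0,-4.8,0,0.000,0, 7.6,0.0,-4.8,0,0.000,0, 7.6,0.0,-4.8,0,0.000,0, 5.8,-0.0,-4.7,0,0.014,0, 2.2,0.0,-4.3,0,0.042,0, 2.4,-0.0,-4.0,0,0.042,0, 2.6,0.0,-3.6,0,0.042,0, 2.7,-0.0,-3.3,0,0.042,0, 2.9,0.0,-2.9,0,0.042,0, 3.0,-0.0,-2.5,0,0.042,0, 3.1,0.0,-2.2,0,0.042,0, 3.2,-0.0,-1.8,0,0.042,0, 8.8,-0.0,-1.9,0,0.000,0, 8.8,0.0,-1.9,0,0.000,0, 8.8,-0.0,-1.9,0,0.000,0
```

```bash
python3 -m creep '[8,0.1,-4.4,0,0.002,0, 7.6,0,-4.8,0,0,0, 7.6,0,-4.8,0,0,0, 7.6,0,-4.8,0,0,0, 7.6,0,-4.8,0,0,0, 5.8,0,-4.7,0,0.014,0,0,0,0,0,0,0]' | sed -n 2,5p; python3 log.py
python3 -c "
from h import *
where()
im=snap('top','t7.png')
bz=lambda a:.045+.008*np.sin(np.radians(a))-.002
xs=np.linspace(-.004,-.094,11);aa=[30.5-20*max(0,min(1,(.003-x)/.068)) for x in xs]
path([(x,.043,bz(a),a) for x,a in zip(xs,aa)])"
```

```text
tool_pos: [0.5871, 0.009, 0.162]
orientation: [-0.035, 2.599, 0.006]
contact_force: [0.5, -0.2, 1.5]
finger_gap: 0.0177
q [ 0.37  0.06 -0.55  2.26  0.37  0.31  1.09]
tip [np.float64(5.1), np.float64(42.3), np.float64(47.2)] a 31.1 F [ 0.5 -0.2  1.5] t 27.35
2.5,0.5,-4.6,0,0.047,0, 1.9,0.0,-3.9,0,0.046,0, 2.1,-0.0,-3.5,0,0.046,0, 2.2,0.0,-3.1,0,0.046,0, 2.4,-0.0,-2.7,0,0.046,0, 2.5,0.0,-2.3,0,0.046,0, 2.6,-0.0,-1.9,0,0.046,0, 4.0,0.0,-1.6,0,0.036,0, 8.8,-0.0,-1.6,0,0.000,0, 8.8,-0.0,-1.6,0,0.000,0, 8.8,0.0,-1.6,0,0.000,0
```

```bash
python3 -m creep '[2.5,0.5,-4.4,0,0.047,0, 1.9,0,-3.9,0,0.046,0, 2.1,0,-3.5,0,0.046,0, 2.2,0,-3.1,0,0.046,0, 2.4,0,-2.7,0,0.046,0, 2.5,0,-2.3,0,0.046,0, 2.6,0,-1.9,0,0.046,0, 4,0,-1.6,0,0.036,0, 8.8,0,-1.6,0,0,0, 8.8,0,-1.6,0,0,0, 6,0,-1.6,0,0,0,0,0,0,0,0,0]' | sed -n 2,5p; python3 log.py
cat > pel.py <<'E'
from h import *
import sys
where()
c,s=np.cos(T[2]),np.sin(T[2])
loc=lambda X:(round(float(c*(X[0]-T[0])+s*(X[1]-T[1]))*1e3),round(float(-s*(X[0]-T[0])+c*(X[1]-T[1]))*1e3))
def find(cam,y0,y1,x0,x1):
    im=snap(cam,sys.argv[1]+cam+'.png');hsv=cv2.cvtColor(im,cv2.COLOR_RGB2HSV)
    m=((hsv[...,0]<18)&(hsv[...,1]>100)&(hsv[...,2]>50)).astype(np.uint8);k=np.zeros_like(m);k[y0:y1,x0:x1]=1;m*=k
    n,l,st,ce=cv2.connectedComponentsWithStats(m)
    for i in range(1,n):
        if st[i][4]>4:print(cam,ce[i].round(1),'a',st[i][4],'bed',loc(atz(cam,ce[i],.053)),'pan',loc(atz(cam,ce[i],.012)))
find('top',125,212,355,435);find('scene',235,340,318,450)
E
python3 pel.py p1
```

```text
tool_pos: [0.5344, 0.008, 0.176]
orientation: [-0.039, 2.958, -0.001]
contact_force: [1.2, -0.9, -0.6]
finger_gap: 0.0177
q [ 0.4   0.12 -0.59  2.04  0.13  0.82  1.34]
tip [np.float64(-92.3), np.float64(42.6), np.float64(44.3)] a 10.5 F [ 1.2 -0.9 -0.6] t 28.4
top [413.1 139.2] a 37 bed (33, -47) pan (41, -55)
top [411.3 162. ] a 43 bed (-26, -41) pan (-20, -49)
top [393.3 166.9] a 43 bed (-38, 5) pan (-33, -2)
top [377.3 183.8] a 35 bed (-82, 46) pan (-78, 41)
scene [341.  248.9] a 189 bed (-97, 90) pan (-91, 117)
scene [447.1 259.2] a 48 bed (113, 28) pan (130, 52)
scene [353.8 278.5] a 53 bed (-86, 16) pan (-79, 40)
scene [377.4 279.6] a 65 bed (-40, 5) pan (-31, 29)
scene [342.3 279.4] a 48 bed (-109, 18) pan (-103, 42)
scene [416.6 295.1] a 72 bed (27, -42) pan (40, -21)
scene [389.  299.8] a 69 bed (-29, -43) pan (-19, -21)
```

Both left pellets are in the pan, at (-79,40) and (-103,42). Next, the right side.

```bash
python3 -c "
from h import *
path([(-.092,.043,.075,10.5),(-.092,.043,.110,10.5),(-.092,.020,.110,10.5),(-.092,-.012,.110,10.5),(-.092,-.043,.110,10.5),(-.085,-.043,.110,15),(-.080,-.043,.105,20),(-.075,-.043,.1,25),(-.065,-.043,.095,29),(-.055,-.043,.09,32)])
"
```

```text
-4.3,-0.1,-29.9,0,0.002,0, -6.4,0.0,-34.4,0,0.000,0, 0.0,-23.0,-0.0,0,0.000,0, -0.0,-32.0,0.0,0,0.000,0, 0.0,-31.0,-0.0,0,0.000,0, 3.6,-0.0,1.7,0,-0.079,0, 8.1,0.0,6.6,0,-0.087,0, 8.7,0.0,6.9,0,-0.087,0, 2.4,-0.0,9.1,0,-0.070,0, 0.7,-0.0,9.4,0,-0.052,0
```

```bash
python3 -m creep '[-4.3,0,-30,0,0,0, -6.4,0,-34.4,0,0,0, 0,-23,0,0,0,0, 0,-32,0,0,0,0, 0,-31,0,0,0,0, 3.6,0,1.7,0,-0.079,0, 8.1,0,6.6,0,-0.087,0, 8.7,0,6.9,0,-0.087,0, 2.4,0,9.1,0,-0.07,0, 0.7,0,9.4,0,-0.052,0,0,0,0,0,0,0,0,0,0,0,0,0]' | sed -n 2,5p; python3 log.py
python3 -c "
from h import *
where()
path([(-.03,-.043,.082,32),(0,-.043,.076,32),(.021,-.043,.073,32),(.042,-.043,.073,32),(.050,-.043,.064,32),(.058,-.043,.055,32),(.062,-.043,.0485,32)])
"
```

```text
tool_pos: [0.5274, -0.0775, 0.2037]
orientation: [-0.035, 2.584, 0.008]
contact_force: [0.2, -0.1, -1.2]
finger_gap: 0.0176
q [ 0.55 -0.12 -0.44  2.32 -0.3   0.39  1.93]
tip [np.float64(-55.0), np.float64(-42.5), np.float64(89.9)] a 31.9 F [ 0.2 -0.1 -1.2] t 29.5
-16.8,-0.6,19.9,0,-0.001,0, -22.3,0.0,21.0,0,0.000,0, -16.2,-0.0,13.7,0,0.000,0, -17.8,-0.0,11.1,0,0.000,0, -2.0,0.0,11.9,0,0.000,0, -2.0,0.0,11.9,0,0.000,0, 0.1,-0.0,7.6,0,0.000,0
```

```bash
python3 -m creep '[-16.8,-0.5,19.9,0,0,0, -22.3,0,21,0,0,0, -16.2,0,13.7,0,0,0, -17.8,0,11.1,0,0,0, 0,0,0,0,0,0, -2,0,11.9,0,0,0, -2,0,11.9,0,0,0, 0,0,7.6,0,0,0, 0,0,0,0,0,0,0,0,0,0,0,0]' | sed -n 2,5p; python3 log.py
python3 -c "
from h import *
where()
bz=lambda a:.045+.008*np.sin(np.radians(a))-.002
xs=np.linspace(.053,-.001,7)
path([(x,-.043,bz(32),32) for x in xs])
xs=np.linspace(-.010,-.092,10);aa=[32-20*max(0,min(1,(-.001-x)/.062)) for x in xs]
"
```

```text
tool_pos: [0.6457, -0.0751, 0.1632]
orientation: [-0.035, 2.582, 0.008]
contact_force: [-0.2, -1.1, 0.0]
finger_gap: 0.0175
q [ 0.46  0.16 -0.46  2.16  0.16  0.28  1.49]
tip [np.float64(63.5), np.float64(-43.1), np.float64(49.6)] a 32.0 F [-0.2 -1.1  0. ] t 30.33
10.1,0.0,-3.6,0,0.001,0, 7.6,-0.0,-4.8,0,0.000,0, 7.6,-0.0,-4.8,0,0.000,0, 7.6,0.0,-4.8,0,0.000,0, 7.6,-0.0,-4.8,0,0.000,0, 7.6,0.0,-4.8,0,0.000,0, 7.6,-0.0,-4.8,0,0.000,0
```

```bash
python3 -m creep '[1.3,0,2.1,0,0,0, 8.8,0,-5.3,0,0,0, 7.6,0,-4.8,0,0,0, 7.6,0,-4.8,0,0,0, 7.6,0,-4.8,0,0,0, 7.6,0,-4.8,0,0,0, 7.6,0,-4.8,0,0,0,7.6,0,-4.8,0,0,0,0,0,0,0,0,0]' | sed -n 2,5p; python3 log.py
python3 -c "
from h import *
where()
bz=lambda a:.045+.008*np.sin(np.radians(a))-.002
xs=np.linspace(-.009,-.092,11);aa=[32-22*max(0,min(1,(-.001-x)/.064)) for x in xs]
path([(x,-.043,bz(a),a) for x,a in zip(xs,aa)])"
```

```text
tool_pos: [0.5786, -0.0775, 0.16]
orientation: [-0.034, 2.583, 0.006]
contact_force: [0.7, 0.6, 2.0]
finger_gap: 0.0179
q [ 0.59  0.06 -0.55  2.28 -0.03  0.26  1.67]
tip [np.float64(-3.7), np.float64(-44.0), np.float64(46.4)] a 32.0 F [0.7 0.6 2. ] t 31.08
-2.3,0.7,-3.1,0,0.048,0, 0.7,0.0,-3.6,0,0.050,0, 0.9,0.0,-3.2,0,0.050,0, 1.1,-0.0,-2.8,0,0.050,0, 1.2,-0.0,-2.4,0,0.050,0, 1.3,0.0,-2.0,0,0.050,0, 1.4,-0.0,-1.6,0,0.050,0, 3.2,-0.0,-1.4,0,0.037,0, 8.2,-0.0,-1.4,0,0.000,0, 8.2,0.0,-1.4,0,0.000,0, 8.2,0.0,-1.4,0,0.000,0
```

```bash
python3 -m creep '[-2.3,0.7,-3.1,0,0.048,0, 0.7,0,-3.6,0,0.05,0, 0.9,0,-3.2,0,0.05,0, 1.1,0,-2.8,0,0.05,0, 1.2,0,-2.4,0,0.05,0, 1.3,0,-2,0,0.05,0, 1.4,0,-1.6,0,0.05,0, 3.2,0,-1.4,0,0.037,0, 8.2,0,-1.4,0,0,0, 8.2,0,-1.4,0,0,0, 7,0,-1.4,0,0,0,0,0,0,0,0,0]' | sed -n 2,5p; python3 log.py; python3 pel.py p2
python3 -c "
from h import *
path([(-.092,-.043,.075,10),(-.092,-.043,.100,10),(-.092,-.020,.100,10),(-.085,.003,.1,10),(-.06,.003,.1,10),(-.03,.003,.1,10),(-.010,.003,.09,14),(0.002,.003,.075,19),(.010,.003,.06,23),(.010,.003,.0465,24)])
"
```

```text
tool_pos: [0.539, -0.0777, 0.1761]
orientation: [-0.038, 2.968, -0.0]
contact_force: [-0.0, -0.0, -0.9]
finger_gap: 0.018
q [ 0.51  0.14 -0.52  2.01  0.09  0.84  1.54]
tip [np.float64(-91.2), np.float64(-43.2), np.float64(44.1)] a 9.9 F [-0.  -0.  -0.9] t 32.08
top [393.3 166.9] a 44 bed (-38, 5) pan (-33, -2)
top [377.9 184. ] a 44 bed (-82, 45) pan (-78, 40)
top [376.7 192.1] a 47 bed (-103, 48) pan (-100, 43)
scene [447.2 259.1] a 47 bed (113, 28) pan (130, 53)
scene [350.6 285.9] a 251 bed (-96, 0) pan (-89, 23)
scene [377.4 279.7] a 62 bed (-40, 5) pan (-31, 28)
scene [348.3 315.2] a 116 bed (-113, -61) pan (-107, -41)
-2.6,-0.2,-30.3,0,0.000,0, -4.3,0.0,-24.6,0,0.000,0, -0.0,23.0,0.0,0,0.000,0, -6.9,23.0,1.2,0,0.000,0, -24.6,0.0,4.3,0,0.000,0, -29.5,-0.0,5.2,0,0.000,0, -8.6,0.0,13.6,0,-0.070,0, 3.7,-0.0,18.0,0,-0.087,0, 6.7,0.0,17.1,0,-0.070,0, 7.6,0.0,12.4,0,-0.017,0
```

Only the centre pellet, at (-38,5), is left.

```bash
python3 -m creep '[-2.6,-0.2,-30.3,0,0,0, -4.3,0,-24.6,0,0,0, 0,23,0,0,0,0, -6.9,23,1.2,0,0,0, -24.6,0,4.3,0,0,0, -29.5,0,5.2,0,0,0, -8.6,0,13.6,0,-0.07,0, 3.7,0,18,0,-0.087,0, 6.7,0,17.1,0,-0.07,0, 7.6,0,11,0,-0.017,0,0,0,0,0,0,0,0,0,0,0,0,0]' | sed -n 2,5p; python3 log.py
python3 -c "
from h import *
where()
bz=lambda a:.045+.008*np.sin(np.radians(a))-.002
xs=np.linspace(.002,-.092,11);aa=[24-14*max(0,min(1,(.010-x)/.075)) for x in xs]
path([(x,.003,bz(a),a) for x,a in zip(xs,aa)])"
```

```text
tool_pos: [0.6075, -0.0297, 0.1703]
orientation: [-0.037, 2.724, 0.005]
contact_force: [-0.6, 0.2, 1.2]
finger_gap: 0.0179
q [ 0.45  0.13 -0.55  2.11  0.19  0.51  1.36]
tip [np.float64(9.7), np.float64(3.1), np.float64(47.8)] a 23.9 F [-0.6  0.2  1.2] t 33.18
4.4,-0.3,-1.5,0,0.024,0, 4.7,0.0,-3.3,0,0.031,0, 4.8,-0.0,-3.1,0,0.031,0, 4.9,0.0,-2.8,0,0.031,0, 4.9,0.0,-2.5,0,0.031,0, 5.0,0.0,-2.2,0,0.031,0, 5.1,-0.0,-1.9,0,0.031,0, 5.1,-0.0,-1.7,0,0.031,0, 8.7,0.0,-1.6,0,0.004,0, 9.3,-0.0,-1.6,0,0.000,0, 9.3,-0.0,-1.6,0,0.000,0
```

```bash
python3 -m creep '[4.4,-0.3,-1.5,0,0.024,0, 4.7,0,-3.3,0,0.031,0, 4.8,0,-3.1,0,0.031,0, 4.9,0,-2.8,0,0.031,0, 4.9,0,-2.5,0,0.031,0, 5,0,-2.2,0,0.031,0, 5.1,0,-1.9,0,0.031,0, 5.1,0,-1.7,0,0.031,0, 8.7,0,-1.6,0,0.004,0, 9.3,0,-1.6,0,0,0, 9.3,0,-1.6,0,0,0,0,0,0,0,0,0]' | sed -n 2,5p
python3 -m creep '[-4.3,0,-24.6,0,0,0,-6,0,-34,0,0,0,-6,0,-34,0,0,0,-6,0,-34,0,0,0,0,0,0,0,0,0]' | sed -n 2,5p; python3 log.py; python3 pel.py p3
python3 - <<'E'
from h import *
a=cv2.imread('pics/p3top.png');b=cv2.imread('pics/p3scene.png')
f=lambda im,x,y,w,h:cv2.resize(im[y:y+h,x:x+w],(400,400),interpolation=cv2.INTER_CUBIC)
cv2.imwrite('pics/c6.png',np.hstack([f(a,350,120,100,100),f(b,315,235,100,100)]))
E
```

```text
tool_pos: [0.535, -0.0321, 0.1762]
orientation: [-0.039, 2.968, -0.0]
contact_force: [0.6, -0.5, -1.2]
finger_gap: 0.0174
tool_pos: [0.5395, -0.0314, 0.3115]
orientation: [-0.039, 2.959, -0.001]
contact_force: [0.9, -0.3, -1.5]
finger_gap: 0.018
q [ 0.5   0.01 -0.56  1.84  0.02  1.11  1.53]
tip [np.float64(-88.4), np.float64(3.0), np.float64(179.7)] a 10.4 F [ 0.9 -0.3 -1.5] t 34.6
top [377. 184.] a 35 bed (-82, 47) pan (-78, 42)
top [406.9 193. ] a 79 bed (-105, -29) pan (-102, -37)
top [376.8 192.1] a 47 bed (-103, 48) pan (-100, 43)
scene [353.3 237.4] a 47 bed (-66, 115) pan (-58, 143)
scene [447.1 259.2] a 48 bed (113, 28) pan (130, 52)
scene [348.2 278.7] a 128 bed (-97, 17) pan (-91, 41)
scene [350.4 294.8] a 54 bed (-100, -19) pan (-94, 3)
scene [349.7 314.6] a 147 bed (-111, -60) pan (-104, -40)
```

View pics/c6.png

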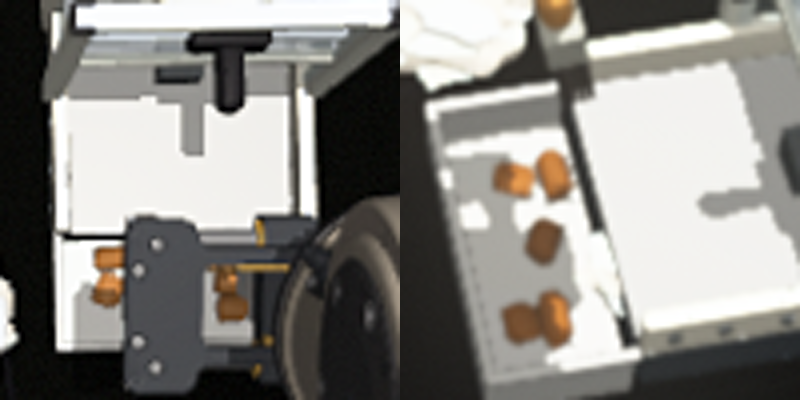

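The picture shows all five pellets flat in the pan, at scene crop (513,179), (553,174), (544,241), (521,323), (553,320), and the bed is clear. Returning the brush to the jug.

```bash
python3 -c "
from h import *
plan(np.array([.547,.335,.300]),Rt(0,-.19))"
```

```text
turn [0.016 0.176 0.216] min rows 2.321438398040007  shift in old axes [-18.  366.4   8.1] in new axes [ 59.8 362.    5.8] len 366.9276804932426
```

```bash
python3 -m creep '[0,0,0,0.005,0.059,0.072,0,0,0,0.005,0.059,0.072,0,0,0,0.005,0.058,0.072,5,30,0.5,0,0,0,5,30,0.5,0,0,0,5,30,0.5,0,0,0,5,30,0.5,0,0,0,5,30,0.5,0,0,0,5,30,0.5,0,0,0,5,30,0.5,0,0,0,5,30,0.5,0,0,0]' | sed -n 2,2p
python3 -m creep '[5,30,0.5,0,0,0,5,30,0.5,0,0,0,5,30,0.5,0,0,0,5,30,0.5,0,0,0,0,0,0,0,0,0,0,0,0,0,0,0,0,0,0,0,0,0]' | sed -n 2,5p; python3 -c "
from h import *
plan(np.array([.547,.3365,.142]),Rt(0,-.19))
a=snap('top','t8.png');s=snap('scene','s8.png')
m=((a[...,0].astype(int)>150)&(a[...,1]<70)&(a[...,2]>70));ys,xs=np.nonzero(m[160:215,215:290]);print(xs.min()+215,xs.max()+215,ys.min()+160,ys.max()+160)
for c in('scene','top'):print([r['box'] for r in cams.cut_out('jug',c)[:1]])"
```

```text
tool_pos: [0.5422, 0.2127, 0.2995]
tool_pos: [0.5456, 0.3327, 0.298]
orientation: [-0.297, -3.123, -0.001]
contact_force: [-0.3, -0.2, -1.2]
finger_gap: 0.0179
turn [ 0.    -0.005  0.001] min rows 0.040801319980276515  shift in old axes [ -1.4   4.  156. ] in new axes [ -0.6   4.  156. ] len 156.02811993044827
264 265 176 178
[[295.5, 118.4, 47.9, 65.1]]
[[402.1, 186.8, 11.0, 6.1]]
```

```bash
python3 -m creep '[-0.3,1,30,0,0,0,-0.2,1,30,0,0,0,-0.2,1,30,0,0,0,0,1,30,0,0,0,0,0,20,0,0,0,0,0,10,0,0,0,0,0,4,0,0,0,0,0,0,0,0,0,0,0,0,0,0,0]' | sed -n 2,5p
```

```text
tool_pos: [0.5476, 0.3377, 0.1467]
orientation: [-0.298, -3.125, -0.005]
contact_force: [0.1, -0.1, -0.5]
finger_gap: 0.0178
```

```bash
python3 -m creep '[0,0,4,0,0,0,0,0,3,0,0,0,0,0,0,0,0,0,0,0,0,0,0,0]' | sed -n 2,4p
python3 -m creep '[0,0,0,0,0,0,0,0,0,0,0,0,0,0,0,0,0,0,0,0,0,0,0,0,0,0,0,0,0,0,0,0,0,0,0,0,0,0,0,0,0,0]' 0.3 | sed -n 2,5p
python3 -m creep '[0,0,-15,0,0,0,0,0,-30,0,0,0,0,0,-35,0,0,0,0,0,-35,0,0,0,0,0,-35,0,0,0,0,0,-35,0,0,0,0,0,0,0,0,0,0,0,0,0,0,0]' | sed -n 1,5p
python3 -m creep '[0,-30,-10,0,0,0,0,-30,-10,0,0,0,0,-30,-10,0,0,0,0,-30,-10,0,0,0,0,-30,0,0,0,0,0,-30,0,0,0,0,0,0,0,0,0,0,0,0,0,0,0,0,0,0,0,0,0,0]' | sed -n 1,5p
python3 - <<'E'
from h import *
from scipy.optimize import least_squares
a=snap('scene','s9.png');b=snap('top','t9.png')
for c in('scene','top'):
    for q in('brush','jug','timer','beaker','petri'):print(c,q,[np.round(r['box'],1).tolist() for r in cams.cut_out(q,c)[:2]])
for im,(x,y,w,h) in((a,(295,92,55,70)),(b,(218,160,60,55))):
    for r in im[y:y+h:2,x:x+w].astype(int):print(''.join('o' if v[0]>v[2]+35 and v[1]>v[2]+8 else 'M' if v[0]>v[1]+60 else 'W' if v.min()>120 else '.' for v in r))
E
```

```text
tool_pos: [0.5472, 0.3376, 0.1387]
orientation: [-0.298, -3.125, -0.004]
contact_force: [0.5, -0.0, 0.4]
tool_pos: [0.5469, 0.3375, 0.1384]
orientation: [-0.297, -3.124, -0.003]
contact_force: [0.6, -0.3, -0.1]
finger_gap: 0.0609
time_s: 38.73
tool_pos: [0.5481, 0.3377, 0.3253]
orientation: [-0.298, -3.127, -0.006]
contact_force: [0.5, 0.0, -1.1]
finger_gap: 0.0656
time_s: 39.48
tool_pos: [0.5135, 0.1604, 0.3623]
orientation: [-0.297, -3.123, -0.003]
contact_force: [0.2, 1.5, 0.0]
finger_gap: 0.0657
scene brush [[313.9, 103.5, 11.2, 51.3], [386.2, 182.2, 19.4, 46.1]]
scene jug [[297.9, 117.7, 46.3, 65.7], [335.3, 276.4, 16.3, 8.7]]
scene timer [[257.3, 310.8, 41.8, 35.6]]
scene beaker [[370.7, 165.1, 23.1, 30.0]]
scene petri [[261.1, 312.6, 39.5, 34.9], [245.1, 162.5, 23.3, 16.1]]
top brush [[233.4, 181.4, 11.3, 9.9]]
top jug [[217.8, 166.2, 31.7, 45.6]]
top timer [[416.8, 231.8, 5.3, 8.6], [231.7, 183.1, 13.2, 7.1]]
top beaker []
top petri [[234.8, 236.4, 29.2, 27.6]]
.......................................................
.......................................................
....
[... 2851 characters left out ...]
oWWWWWWWWWWWWWWWWWWWWWWWWWoW.
..MMMM..MMMM.MMMMMMMMMMMMMMMM.WooWWWWWWWWWWWWWWWWWWWWWWWWWoW
...MMMM..M.MMMM..MMMMMMMMMMMMM.WoooWWWWWWWWWWWWWWWWWWWWWWWWo
....MMMM..M.M.M..MMMMMMMMMMMMMM.WooWWWWWWWWWWWWWWWWWWWWWWWWW
.....MMMM...M.M...MMMMMMMMMMMMMM.WoooWWWWWWWWWWWWWWWWWWWWWWW
......MMMMM.........MMMMMMMMMMMMM.WoooWWWWWWWWWWWWWWWWWWWWWW
........MMMM.........MMMMMMMMMMMMM..oooWWWWWWWWWWWWWWWWWWWWW
..........MMMMM.........MMMMMMMMMMM..oooWWWWWWWWWWWWWWWWWWWW
............MMMMMMM........MMMMMMMMM..ooWWWWWWWWWWWWWWWWWWWW
...............MMMMMMMMMMMMMMMMMMMMM...ooWWWWWWWWWWWWWWWWWWW
......................MMMMMMM...........ooWWWWWWWWWWWWWWWWWW
.........................................oooWWWWWWWWWWWWWWWW
```

The brush stands upright in the jug as it did at the start, with its scene box unchanged. The jug and bystanders are in place, and the arm is well clear.

```bash
python3 -c "
from workcell import job
print(job.hand_in())"
```

```text
the job is handed in; nothing more can be done
None
```

The job is handed in: the sash is fully up, all five pellets lie in the catch pan, the brush is back upright in the jug, and the timer, beaker and petri dish show no sign of having moved; the hand-in returned no verdict.

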